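Rehang the burner guard on its sprung hinge pin

ROBOT

A 6-joint arm with a two-finger parallel gripper is mounted at the origin on the work surface. World frame = base frame: x ahead of the robot, y to its left, z up, the work surface at z = 0. Lengths are in m, angles in rad, forces in N, time in s.
With the tool pointing down it reaches from about 0.35 to 0.95 m from the base axis. Payload 17.4 kg.
Tool frame: the origin (TCP) lies at the very end of the fingers, on their centre line; the grasp point (between the pads) lies 19 mm behind it (r.pinch_z is the distance from the TCP to the grasp point, in m); z points along the fingers, x is the direction in which the jaws open and shut, and the axes are right-handed (so a half turn about z gives the same grasp; the last joint's range is limited). The gripper opens to 93 mm and grips with 3 to 60 N. Pads are 15 mm wide; open, the fingers measure 128 mm over their backs; the gripper's body (75 mm by 188 mm) begins 65 mm behind the grasp point.
Start: joints at [1.193, 0.116, 1.442, -0, 1.584, -0.038], TCP at [0.225, 0.636, 0.219] pointing down, gripper open.
Joint ranges: [-2.83, 2.83], [-0.83, 2.19], [0.07, 2.5], [-1.14, 4.28], [0.01, 3], [-2.97, 2.97]. Speed limits (rad/s): [1.89, 1.89, 2.22, 3.14, 3.14, 3.14].

INTERFACE

Orientations are given as a unit quaternion [w, x, y, z].
In Python, from plant import r, viewer, workorder, spot_in, regions_of, place_of gives the robot as it stands.
- The arm moves only by the tool play_rows, never from a script. Its argument "increments" is a list of rows, each a list of 3 entries, a list of its own where there are three numbers: the shift along the tool's x, y, z as a fraction of full scale, then the turn, a rotation vector about the tool's x, y, z as a fraction of full scale, then the opening, from 0 (shut) to 1 (fully open). A call has 1 to 5 rows; each row shifts and turns the commanded pose from where the row before left it, along the tool's axes as they then stand; what a row does not reach is not made up. Full scale, the value 1, is 0.04 m for a shift and 0.1 rad for a turn. A row lasts 1/8 s, in which the tool goes at most 62.5 mm and 10.7 degrees, less where a joint would pass 70% of its speed; a pose out of reach is approached as far as the arm can. A call with a number of a shift or a turn outside -1 to 1 is refused whole. A call with a gripper value outside its range is refused whole. The fingers move at their own pace and stop on an object; the grip force is fixed at half the most. Time passes only in rows, so rows that do not move let the fingers close. It gives the time, the measured TCP pose, the force and the opening at its end, in the units of the state.
- r.get_state(): the state, without advancing time (a new reading comes with each control period).
- viewer.capture(name): name is "scene" or "top" or "wrist"; returns a dict with "image" (384x512x3 uint8, blue, green, red), "vfov" (degrees; the focal length in pixels is half the picture's height over the tangent of half this angle, whatever the lens; pixels are square), "cx", "cy" (the principal point, pixels), "position" and "attitude" of the camera in the world; the wrist camera has in their place "hand_eye" (4x4, takes a point from camera to tool coordinates, whose origin is the TCP and whose axes are the tool frame's). Camera axes: x right, y down, z forward; pixel columns grow to the right and rows downward; lengths in m; the calibration is good to about 2 mm. A picture is of the moment at which its call begins: read the wrist's pose just before it. There is no depth.
- workorder.hand_in(): hands the job in, once; it reports no verdict.
Trained networks look in a picture, given as the dict that the camera call returned (one of the last four; its "shot" number tells which), for a name from the list of things; names that differ only in an ending like _2 or _b are one class to them, and where a whole thing is asked for, a point or a joint stands for the part that bears it (a point fixed in the world has none). Each returns a list of dicts, best first, with "confidence" (0 to 1); they miss things now and then, are a little off and sometimes report something else, mostly with a low value. They report only what shows in the picture. A call takes as long as a camera call.
- spot_in(picture, label): "position" ([x, y, z] in m, in world coordinates, good to about 4 mm: the middle of the surface that is visible of it).
- regions_of(picture, label): "pixels" (384x512 bool, what is visible of it).
- place_of(picture, label): "position" ([x, y, z] in m, in world coordinates, good to about 4 mm: a listed point, or the origin of a listed thing).
The state is a dict: "time_s": time; "joints": joint angles; "qvel": joint speeds; "effort": joint torques, N m; "tool_pos": TCP position; "ee_rot": TCP orientation; "wrist_force": force on the tool from outside, world axes, zero at the start; "moment": the same for the moment, N m; "finger_gap": opening from 0.0 (shut) to 1.0 (fully open).
Only numpy, scipy, OpenCV 4.12 (cv2) and the standard library are available. Lean on these libraries where they do the work, as an engineer would, in place of code of your own. Each camera call takes 0.05 s, during which the arm holds its last target. There are 200 camera calls.

TASK

At the glass bench, take the metal guard flap off its parking frame: squeeze its two tabs together so that the sprung hinge pin draws back out of its hole, and lift the flap off. Hang it on the frame in front of the burner the same way round: with the pin still held back, lower it gently until its hinge bears fully down in both hooks, then let the pin spring out into its hole and leave the flap hanging. Do not force or jar it against either frame, do not let it drop, and leave the glassware and the wood block alone.

Things in the scene. Friction and masses are not known exactly. Their poses are not given: they have to be found in the camera images.
- guard: Loose guard flap, 0.35-0.53 kg. Origin on its hinge axis, mid-width; y along the axis towards the sprung pin, z up as it hangs, x through the plate. Plate 4 mm thick, 120 (y) wide from z +14 to -12 mm, 112 below that to -85 mm; rib 12 mm thick on its lower edge. Hinge stubs, 10 mm diameter, reach to y -76 and +76 mm. Two tabs rise mid-width to z +52 mm. It swings about stubs or pinch.
- pinch (a point): Point of the guard between its two upright tabs, 38 mm above its origin: where to hold. Tabs 6 mm thick, 24 mm wide (x), from the plate's top edge (24 mm below this point) to 14 mm above it. Outer faces, along the guard's y: fixed tab -16 mm; pin's tab +30 mm with the pin out, +16 mm drawn back. Squeezing them from 46 to 32 mm over all draws the pin; keep squeezing to carry the flap.
- pin (a joint): Draw of the sprung hinge pin along the guard's -y: 0 = fully out, 0.014 m = fully drawn back, at its stop. Its spring needs about 4 N at 0 and 7 N at the stop and throws it out when the tabs are let go. Pin diameter 8 mm.
- pin_tip (a point): Free end of the sprung pin, on the hinge axis: 94 mm from the guard's origin along its y when out, 80 mm when drawn back.
- rest: Fixed parking frame, without burner, where the guard hangs at first. Origin: underside, mid-width; y along its hinge line, z up. Base x -55..75, y -104..112, 10 mm thick; two posts carry open-topped hooks at y -66 and +66 mm and, at y +84 to +92 mm, a keeper plate with an 11 mm square hole for the pin, 23 mm higher than the hinge axis. Seated hinge axis at x 0, z 150 mm.
- burner: Fixed frame with a brass burner behind it (x +33 to +110, top z 112 mm): where the guard must hang. Base, hooks, keeper (on its own +y side) and frame axes as on the parking frame, but hooks and keeper are set, together and rigidly, at an unmeasured height: the seated hinge axis is at x 0 and anywhere from z 134 to 174 mm, new each time. Find it by touch or sight.
- burner_mid (a point): Point of the burner frame 106 mm above its origin, level with its post tops, under the hinge line. Hooks: 8 mm thick (y), slot 12 mm wide (x) that widens upward to about 25 mm, tops 18 mm above the seated axis. Play: 2 mm each way along y, stubs 1 mm in slots, pin 1.5 mm in hole, so the pin enters only when the guard is fully down. Over 30 N on a frame is forcing; let go over 1 mm up is a drop.
- tumbler: Clear glass tumbler, 64 mm across, 75 mm high; bystander. Origin: centre of underside.
- jar: Amber glass jar with a metal cap, 60 mm across, 90 mm high; bystander. Origin: centre of underside.
- block: Pale wood block 60 x 100 x 40 mm; bystander. Origin: centre of underside.

How it is judged:
By the outcome, as a careful person would: the job done as asked, in the order asked, and still so for the second after the job is handed in, with the robot touching nothing.
It also fails if it takes over 54 s, if anything falls off the work surface, if the arm or the gripper's body presses on something with over 40 N, if the wrist force passes 120 N, or if a joint passes its speed limit or range.

## Working session

There is one attempt and no reset: what is moved stays moved. The work goes in short steps, Python scripts to look and compute and a tool call to move; the robot and the scene stay as the last step left them, time stands still between calls to the robot, and variables do not carry over. Pictures are saved under pics/ and viewed, and the job is handed in when it is done.

Besides the shell and the picture viewer there is one more tool, called as name(argument=value, ...), one argument or row to a line, values as JSON. play_rows: Moves the arm, as the interface text tells. Shift numbers are shares of 0.04 m and turn numbers shares of 0.1 rad, none past 1 either way. Its arguments: {"type":"object","properties":{"increments":{"type":"array","items":{"type":"array"}}},"required":["increments"]}

```bash
ls; mkdir -p pics
python3 - <<'E'
from plant import r, viewer, spot_in, regions_of, place_of
import cv2,numpy as np
print(r.get_state(), r.pinch_z)
for n in ["scene","top"]:
    p=viewer.capture(n); cv2.imwrite(f"pics/{n}0.png",p["image"])
    print(n,{k:v for k,v in p.items() if k!="image"})
    for l in ["guard","pinch","pin_tip","rest","burner","burner_mid","tumbler","jar","block"]:
        print(l,[(np.round(d["position"],4).tolist(),round(d["confidence"],2)) for d in place_of(p,l)[:2]])
E
```

```text
pics
{'time_s': 0.0, 'joints': array([ 1.19321013e+00,  1.16496351e-01,  1.44227973e+00, -3.35482223e-07,
        1.58400083e+00, -3.78025350e-02]), 'qvel': array([-0.0007292 ,  0.00173309, -0.00099267,  0.0010692 ,  0.00094056,
       -0.00062121]), 'effort': array([-2.86773480e-03, -7.21246004e+01, -6.22601008e+01,  7.78891426e-02,
        2.37466634e-02, -1.64143257e-04]), 'tool_pos': array([0.22489871, 0.63620902, 0.21788921]), 'ee_rot': array([ 3.23502137e-04,  8.16481067e-01,  5.77371904e-01, -4.95944341e-04]), 'wrist_force': array([-0.27072401, -0.35363379,  0.022156  ]), 'moment': array([0.06030107, 0.0370023 , 0.0163231 ]), 'finger_gap': 1.001861517163148} 0.0188
scene {'vfov': 42.41492401608953, 'cx': 261.2957600048933, 'cy': 198.65050866033522, 'position': array([1.49668261, 0.58267403, 0.98441606]), 'attitude': array([-0.21256108,  0.44883225,  0.77561153, -0.38960771]), 'shot': 1}
guard []
pinch [([0.5685, -0.238, 0.1906], 0.76), ([0.4386, -0.0154, -0.0007], 0.3)]
pin_tip [([0.5713, -0.2402, 0.0019], 0.56)]
rest [([0.5723, -0.2394, -0.0002], 0.94), ([0.5154, 0.2206, 0.0018], 0.17)]
burner [([0.5123, 0.2237, 0.0003], 0.93), ([0.7401, -0.0368, 0.0016], 0.44)]
burner_mid [([0.5155, 0.217, 0.1031], 0.91)]
tumbler [([0.4381, -0.0133, -0.0002], 0.85)]
jar [([0.7436, -0.0357, 0.0017], 0.91)]
block [([0.33, -0.3529, 0.0009], 0.71)]
top {'vfov': 51.85157750059811, 'cx': 252.16556256401074, 'cy': 200.01971582247268, 'position': array([ 0.40636187, -0.01352085,  1.18310579]), 'attitude': array([ 0.05056848, -0.70216063,  0.70876731, -0.04541115]), 'shot': 2}
guard [([0.5689, -0.242, 0.1496], 0.81)]
pinch [([0.5695, -0.2431, 0.1887], 0.61)]
pin_tip []
rest []
burner [([0.5125, 0.2227, -0.002], 0.79)]
burner_mid [([0.7403, -0.0316, -0.0008], 0.34)]
tumbler [([0.4373, -0.0096, 0.0], 0.65)]
jar [([0.7403, -0.0282, -0.0014], 0.93)]
block [([0.3336, -0.3546, 0.0014], 0.56)]
```

View pics/scene0.png

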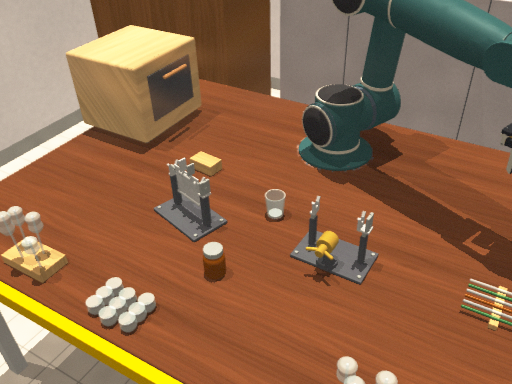

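View pics/top0.png

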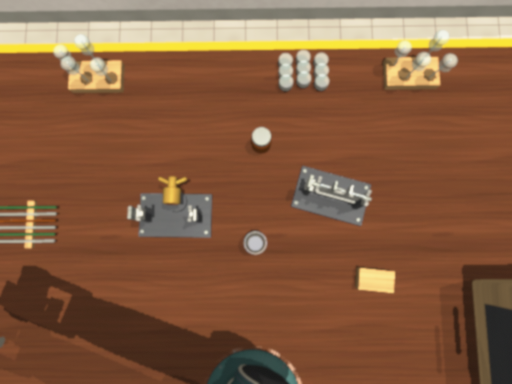

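```bash
cat > h.py <<'E'
import numpy as np, cv2
from scipy.spatial.transform import Rotation as R
from plant import r, viewer, spot_in, regions_of, place_of
def rot(q): return R.from_quat(np.roll(q,-1))
def proj(p,X):
    c=rot(p["attitude"]).inv().apply(np.atleast_2d(X)-p["position"])
    f=192/np.tan(np.radians(p["vfov"])/2)
    return np.c_[p["cx"]+f*c[:,0]/c[:,2],p["cy"]+f*c[:,1]/c[:,2]]
def ray(p,u,v):
    f=192/np.tan(np.radians(p["vfov"])/2)
    return rot(p["attitude"]).apply([(u-p["cx"])/f,(v-p["cy"])/f,1])
def hit(p,u,v,z):
    d=ray(p,u,v); return p["position"]+d*(z-p["position"][2])/d[2]
E
python3 - <<'E'
from h import *
p=viewer.capture("top"); s=viewer.capture("scene")
im=p["image"]
cv2.imwrite("pics/t_rest.png",cv2.resize(im[60:380,240:512],None,fx=2.9,fy=1.8) if 0 else cv2.resize(im[150:350,230:512],None,fx=2.8,fy=2.8))
print(proj(p,[[.57,-.24,.15],[.51,.22,.15]]),proj(s,[[.57,-.24,.15],[.51,.22,.15]]))
E
```

```text
[[340.36550689 190.76124478]
 [166.17473976 215.02580015]] [[186.59556227 175.29068015]
 [337.45372207 211.1572116 ]]
```

Run:
```python
from h import *
p=viewer.capture("top"); s=viewer.capture("scene")
im=p["image"]
a=cv2.resize(im[155:235,285:385],None,fx=4,fy=4,interpolation=2);b=cv2.resize(im[165:245,115:215],None,fx=4,fy=4,interpolation=2)
c=cv2.resize(s["image"][150:245,145:240],(400,400),interpolation=2);d=cv2.resize(s["image"][185:285,285:385],(400,400),interpolation=2)
cv2.imwrite("pics/zoom.png",np.vstack([np.hstack([b,a])[:300],0*np.hstack([b,a])[:1]]))
cv2.imwrite("pics/zoomt.png",np.hstack([b,a])); cv2.imwrite("pics/zooms.png",np.hstack([d,c]))
from scipy.optimize import least_squares
for l,x0 in [("rest",(.57,-.24)),("burner",(.512,.222))]:
    for q,n in ((p,"top"),(s,"scene")):
        o=regions_of(q,l)
        if o: 
            m=o[0]["pixels"].astype(np.uint8); print(l,n,o[0]["confidence"],m.sum(), cv2.boundingRect(m))
            # base grey mask
            cn=max(cv2.findContours(m,0,1)[0],key=cv2.contourArea)
            print(cv2.approxPolyDP(cv2.convexHull(cn),2,True).reshape(-1,2).tolist(), cv2.minAreaRect(cn))
```

```text
rest top 0.88 2682 (291, 167, 80, 59)
[[302, 168], [307, 167], [370, 184], [362, 223], [356, 225], [294, 209], [291, 204]] ((331.1690368652344, 195.93540954589844), (73.66513061523438, 44.04762649536133), 14.620875358581543)
rest scene 0.91 2415 (154, 161, 74, 81)
[[169, 164], [209, 180], [226, 223], [192, 241], [154, 209]] ((190.18963623046875, 202.35821533203125), (81.60066223144531, 58.71687316894531), 39.17366027832031)
burner top 0.67 3551 (128, 177, 84, 61)
[[129, 208], [159, 178], [185, 178], [211, 196], [210, 234], [206, 237], [140, 236], [128, 217]] ((169.5, 207.0), (60.0, 83.0), 90.0)
burner scene 0.68 3265 (290, 196, 89, 89)
[[317, 196], [373, 213], [378, 255], [360, 284], [290, 255]] ((341.00506591796875, 238.07107543945312), (81.31348419189453, 71.88214111328125), 22.47943687438965)
```

View pics/zoomt.png

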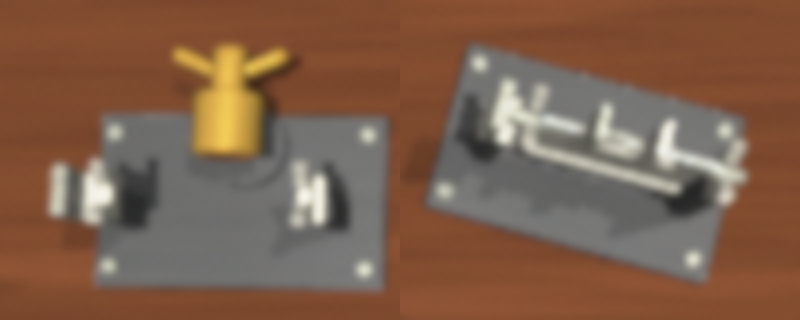

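View pics/zooms.png

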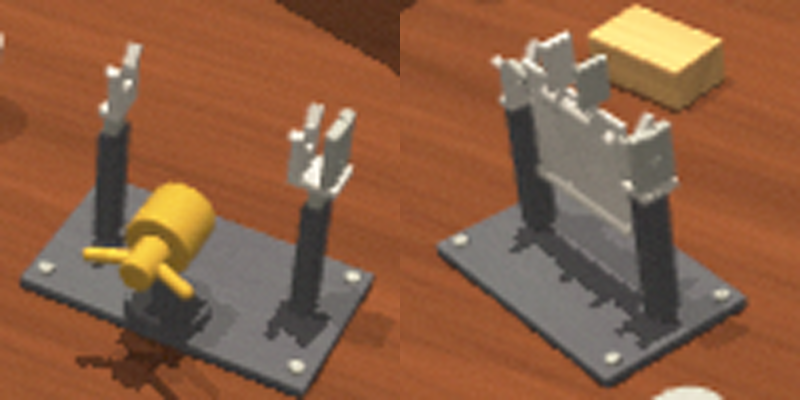

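Run:
```python
from h import *
p=viewer.capture("top"); s=viewer.capture("scene")
def full(c,o): return [(x/4+o[0],y/4+o[1]) for x,y in c]
# order: +x+y(left-top), +x-y, -x-y, -x+y
rc=full([(70,44),(343,117),(304,283),(27,208)],(285,155))
bc=full([(103,115),(388,117),(385,289),(96,288)],(115,165))
M=np.array([[75,112],[75,-104],[-55,-104],[-55,112]])/1000
for n,c in (("rest",rc),("burner",bc)):
    W=np.array([hit(p,u,v,.009)[:2] for u,v in c])
    for sg in (0,np.pi):
        Rm=lambda t:np.array([[np.cos(t),-np.sin(t)],[np.sin(t),np.cos(t)]])
        from scipy.optimize import least_squares
        f=least_squares(lambda a:(M@Rm(a[2]+sg).T+a[:2]-(W if sg==0 else np.roll(W,2,0))).ravel(),[.5,0,0])
        print(n,f.x[:2].round(4),np.degrees(f.x[2]+sg).round(2),np.sqrt(2*f.cost/4).round(4))
        t=f.x[2]+sg
        pts=np.array([[0,.066,.15],[0,-.066,.15],[0,.088,.173],[0,0,.19],[0,.066,.11],[0,-.066,.11]])
        P=np.c_[pts[:,:2]@Rm(t).T+f.x[:2],pts[:,2]]
        print((proj(p,P)-((285,155) if n=="rest" else (115,165)))*4//1, ((proj(s,P)-((145,150) if n=="rest" else (285,185)))*400/(95 if n=="rest" else 100)//1).tolist())
```

```text
rest [ 0.5673 -0.2446] -15.87 0.002
[[131. 121.]
 [326. 173.]
 [104. 106.]
 [242. 137.]
 [122. 131.]
 [309. 181.]] [[229.0, 140.0], [117.0, 66.0], [246.0, 126.0], [165.0, 55.0], [235.0, 187.0], [124.0, 111.0]]
rest [ 0.5887 -0.2424] 164.13 0.002
[[321. 141.]
 [127.  89.]
 [364. 144.]
 [237. 104.]
 [305. 150.]
 [118. 100.]] [[101.0, 81.0], [213.0, 157.0], [79.0, 43.0], [149.0, 71.0], [108.0, 127.0], [219.0, 204.0]]
burner [0.5127 0.2194] -0.8 0.0007
[[105. 195.]
 [305. 196.]
 [ 61. 191.]
 [191. 189.]
 [122. 201.]
 [315. 202.]] [[299.0, 137.0], [118.0, 76.0], [335.0, 121.0], [211.0, 59.0], [293.0, 184.0], [115.0, 121.0]]
burner [0.5328 0.2271] 179.2 0.0007
[[294. 166.]
 [ 94. 165.]
 [322. 162.]
 [180. 158.]
 [304. 173.]
 [111. 172.]] [[116.0, 95.0], [299.0, 159.0], [88.0, 58.0], [210.0, 79.0], [113.0, 141.0], [293.0, 205.0]]
```

```bash
cat >> h.py <<'E'
def plan(tgt,yaw,n=None,start=None):
    "yaw deg of tool x in world; tool kept pointing down"
    s=r.get_state(); p0,R0=(s["tool_pos"],rot(s["ee_rot"])) if start is None else start
    c,q=np.cos(np.radians(yaw)),np.sin(np.radians(yaw))
    R1=R.from_matrix(np.array([[c,q,0],[q,-c,0],[0,0,-1]]).T)
    rv=(R0.inv()*R1).as_rotvec(); d=np.array(tgt)-p0
    n=n or int(np.ceil(max(np.linalg.norm(d)/.05,np.linalg.norm(rv)/.1)))
    for i in range(n):
        Ri=R0*R.from_rotvec(rv*i/n)
        print(np.round(Ri.inv().apply(d/n)/.04,3).tolist(),np.round(rv/n/.1,3).tolist())
E
python3 - <<'E'
from h import *
plan([.50,.20,.40],89.2,11)
E
```

```text
[-0.727, 0.92, -0.412] [-0.0, 0.0, -0.296]
[-0.754, 0.898, -0.412] [-0.0, 0.0, -0.296]
[-0.78, 0.875, -0.412] [-0.0, 0.0, -0.296]
[-0.806, 0.852, -0.412] [-0.0, 0.0, -0.296]
[-0.83, 0.827, -0.412] [-0.0, 0.0, -0.296]
[-0.855, 0.803, -0.412] [-0.0, 0.0, -0.296]
[-0.878, 0.777, -0.412] [-0.0, 0.0, -0.296]
[-0.901, 0.751, -0.412] [-0.0, 0.0, -0.296]
[-0.922, 0.724, -0.412] [-0.0, 0.0, -0.296]
[-0.943, 0.696, -0.412] [-0.0, 0.0, -0.296]
[-0.964, 0.668, -0.412] [-0.0, 0.0, -0.296]
```

play_rows(
  increments=[
    [[-0.73,0.92,-0.41],[0,0,-0.3],1],
    [[-0.75,0.9,-0.41],[0,0,-0.3],1],
    [[-0.78,0.88,-0.41],[0,0,-0.3],1],
    [[-0.81,0.85,-0.41],[0,0,-0.3],1],
    [[-0.83,0.83,-0.41],[0,0,-0.3],1],
  ],
)

```text
time_s: 2.12
tool_pos: [0.3509, 0.4365, 0.3013]
ee_rot: [-0.0, 0.771, 0.637, 0.0]
wrist_force: [0.6, 0.9, 0.5]
finger_gap: 1.001
```

play_rows(
  increments=[
    [[-0.86,0.8,-0.41],[0,0,-0.3],1],
    [[-0.88,0.78,-0.41],[0,0,-0.3],1],
    [[-0.9,0.75,-0.41],[0,0,-0.3],1],
    [[-0.92,0.72,-0.41],[0,0,-0.3],1],
    [[-0.94,0.7,-0.41],[0,0,-0.3],1],
  ],
)

```text
time_s: 2.75
tool_pos: [0.4764, 0.2384, 0.3834]
ee_rot: [0.0, 0.721, 0.693, 0.0]
wrist_force: [0.7, -0.3, -1.0]
finger_gap: 1.004
```

play_rows(
  increments=[
    [[-0.96,0.67,-0.41],[0,0,-0.3],0.8],
    [[0,0,0],[0,0,0],0.8],
  ],
)

```text
time_s: 3.0
tool_pos: [0.5025, 0.1983, 0.4001]
ee_rot: [0.0, 0.712, 0.703, 0.001]
wrist_force: [-0.2, -0.4, -0.6]
finger_gap: 0.839
```

```bash
cat >> h.py <<'E'
def wrist():
    s=r.get_state(); p=viewer.capture("wrist"); T=np.array(p["hand_eye"])
    Rt=rot(s["ee_rot"]); p["position"]=s["tool_pos"]+Rt.apply(T[:3,3])
    q=(Rt*R.from_matrix(T[:3,:3])).as_quat(); p["attitude"]=np.roll(q,1); return p
E
python3 - <<'E'
from h import *
p=wrist(); s=r.get_state(); print(s["time_s"],s["tool_pos"],s["ee_rot"],p["position"],p["hand_eye"],p["vfov"])
cv2.imwrite("pics/w1.png",cv2.resize(p["image"],(768,576)))
for l in ["burner","burner_mid"]:print(l,[(np.round(d["position"],4).tolist(),round(d["confidence"],2)) for d in place_of(p,l)[:2]])
plan([.55,-.20,.36],74.1)
E
```

```text
3.05 [0.50170138 0.19956731 0.39932442] [6.41232210e-05 7.11398360e-01 7.02788947e-01 2.56235602e-04] [0.42748044 0.19963175 0.5663222 ] [[ 9.99999865e-01 -3.25800764e-04 -4.05407886e-04  3.79663642e-04]
 [ 4.22892281e-04  9.63099449e-01  2.69145449e-01 -7.47611487e-02]
 [ 3.02760318e-04 -2.69145584e-01  9.63099456e-01 -1.66347674e-01]
 [ 0.00000000e+00  0.00000000e+00  0.00000000e+00  1.00000000e+00]] 65.6082011015553
burner [([0.512, 0.2203, 0.0024], 0.91)]
burner_mid [([0.5145, 0.2237, 0.1045], 0.89)]
[-1.112, 0.148, 0.107] [-0.001, -0.0, 0.297]
[-1.107, 0.181, 0.107] [-0.001, -0.0, 0.297]
[-1.101, 0.213, 0.107] [-0.001, -0.0, 0.297]
[-1.094, 0.246, 0.107] [-0.001, -0.0, 0.297]
[-1.087, 0.278, 0.107] [-0.001, -0.0, 0.297]
[-1.078, 0.311, 0.107] [-0.001, -0.0, 0.297]
[-1.068, 0.343, 0.107] [-0.001, -0.0, 0.297]
[-1.058, 0.374, 0.107] [-0.001, -0.0, 0.297]
[-1.046, 0.405, 0.107] [-0.001, -0.0, 0.297]
```

View pics/w1.png

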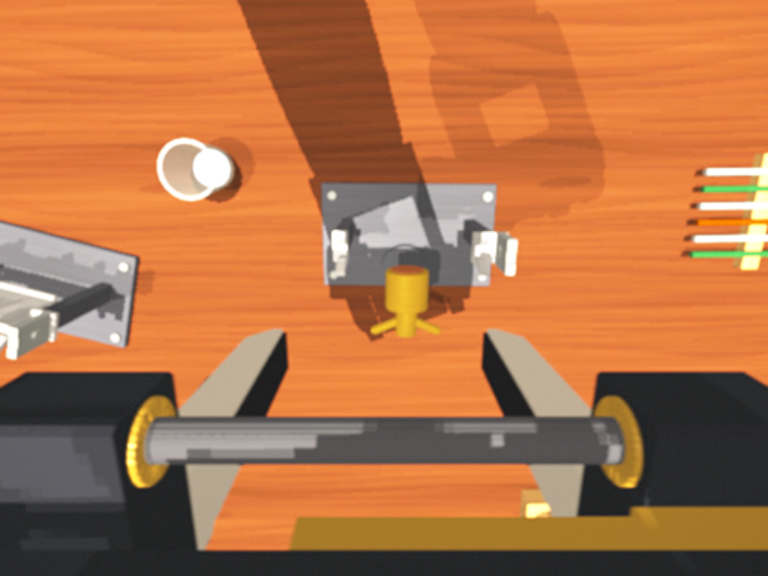

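play_rows(
  increments=[
    [[-1,0.14,0.1],[0,0,0.27],0.8],
    [[-1,0.17,0.1],[0,0,0.27],0.8],
    [[-0.99,0.2,0.1],[0,0,0.27],0.8],
    [[-0.98,0.22,0.1],[0,0,0.27],0.8],
    [[-0.98,0.25,0.1],[0,0,0.27],0.8],
  ],
)

```text
time_s: 3.78
tool_pos: [0.5274, 0.0002, 0.3786]
ee_rot: [-0.0, 0.756, 0.654, -0.0]
wrist_force: [0.8, -0.4, -0.1]
finger_gap: 0.799
```

play_rows(
  increments=[
    [[-0.97,0.28,0.1],[0,0,0.27],0.8],
    [[-0.96,0.31,0.1],[0,0,0.27],0.8],
    [[-0.95,0.34,0.1],[0,0,0.27],0.8],
    [[-0.94,0.36,0.1],[0,0,0.27],0.8],
    [[-0.94,0.37,0.1],[0,0,0.25],0.8],
  ],
)

```text
time_s: 4.4
tool_pos: [0.5555, -0.1996, 0.3585]
ee_rot: [-0.0, 0.798, 0.603, -0.0]
wrist_force: [0.4, -0.2, -0.7]
finger_gap: 0.801
```

play_rows(
  increments=[
    [[0,0,0],[0,0,0],0.8],
  ],
)

```text
time_s: 4.53
tool_pos: [0.5554, -0.2004, 0.3576]
ee_rot: [-0.001, 0.799, 0.602, -0.001]
wrist_force: [0.1, 0.4, -0.2]
finger_gap: 0.801
```

Run:
```python
from h import *
p=wrist(); s=r.get_state(); print(s["time_s"],s["tool_pos"],s["ee_rot"],s["finger_gap"])
cv2.imwrite("pics/w2.png",cv2.resize(p["image"],(768,576)))
for l in ["guard","pinch","pin_tip","rest"]:print(l,[(np.round(d["position"],4).tolist(),round(d["confidence"],2)) for d in place_of(p,l)[:2]])
```

```text
4.575 [ 0.55535034 -0.19932044  0.3581633 ] [-6.68548662e-04  7.98247806e-01  6.02328749e-01 -2.67199721e-04] 0.7995451089125546
guard [([0.5677, -0.2411, 0.1518], 0.68)]
pinch [([0.5721, -0.2416, 0.1868], 0.74), ([0.5682, -0.2437, 0.0043], 0.37)]
pin_tip [([0.5972, -0.1514, 0.1512], 0.59)]
rest [([0.569, -0.2402, 0.0002], 0.76)]
```

View pics/w2.png

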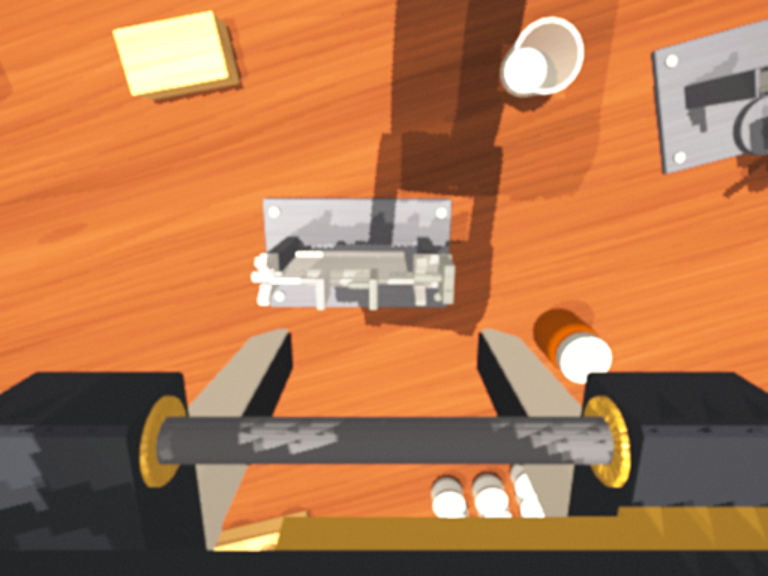

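Run:
```python
from h import *
p=wrist(); np.save("pics/w2.npy",{k:v for k,v in p.items()},allow_pickle=True)
im=p["image"][125:210,160:310]
cv2.imwrite("pics/w2z.png",cv2.resize(im,None,fx=5.2,fy=5.2,interpolation=2))
# overlay prediction
t=np.radians(-15.87);c,s=np.cos(t),np.sin(t)
Rm=np.array([[c,-s],[s,c]])
pts=np.array([[75,112,9],[75,-104,9],[-55,-104,9],[-55,112,9],[-12,-13,202],[12,-13,202],[-12,27,202],[12,27,202],[0,76,150],[0,-76,150],[0,94,150]])/1e3
for o in ([.5673,-.2446],[.569,-.2415]):
    P=np.c_[pts[:,:2]@Rm.T+o,pts[:,2]]
    print(np.c_[(proj(p,P)-[160,125])*5.2].round(0).tolist())
```

```text
[[701.0, 408.0], [86.0, 408.0], [58.0, 33.0], [715.0, 33.0], [248.0, 312.0], [253.0, 417.0], [433.0, 312.0], [434.0, 417.0], [638.0, 304.0], [32.0, 304.0], [710.0, 304.0]]
[[710.0, 410.0], [96.0, 410.0], [68.0, 35.0], [725.0, 35.0], [264.0, 315.0], [269.0, 420.0], [449.0, 315.0], [450.0, 420.0], [651.0, 307.0], [46.0, 307.0], [723.0, 307.0]]
```

View pics/w2z.png

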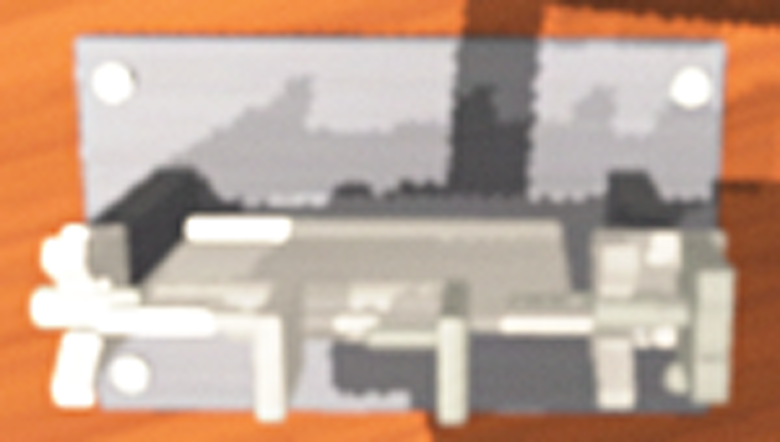

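Run:
```python
from h import *
plan([.5692,-.2412,.22],74.13,4)
```

```text
[-0.233, 0.156, 0.871] [0.001, -0.0, 0.002]
[-0.233, 0.156, 0.871] [0.001, -0.0, 0.002]
[-0.233, 0.156, 0.871] [0.001, -0.0, 0.002]
[-0.233, 0.156, 0.871] [0.001, -0.0, 0.002]
```

play_rows(
  increments=[
    [[-0.23,0.16,0.87],[0,0,0],0.8],
    [[-0.23,0.16,0.87],[0,0,0],0.8],
    [[-0.23,0.16,0.87],[0,0,0],0.8],
    [[-0.23,0.15,0.87],[0,0,0],0.8],
    [[0,0,0],[0,0,0],0.8],
  ],
)

```text
time_s: 5.45
tool_pos: [0.5687, -0.2413, 0.2175]
ee_rot: [-0.002, 0.798, 0.602, -0.001]
wrist_force: [0.4, 0.5, 0.8]
finger_gap: 0.801
```

Run:
```python
from h import *
p=wrist(); s=r.get_state(); print(s["time_s"],s["tool_pos"],s["ee_rot"],s["finger_gap"])
cv2.imwrite("pics/w3.png",cv2.resize(p["image"],(768,576)))
t=np.radians(-15.87);c,s=np.cos(t),np.sin(t)
Rm=np.array([[c,-s],[s,c]])
pts=np.array([[12,-16,202],[12,-10,202],[12,24,202],[12,30,202],[0,76,150],[0,-76,150],[0,94,150]])/1e3
P=np.c_[pts[:,:2]@Rm.T+[.569,-.2415],pts[:,2]]
print((proj(p,P)*1.5).round(0).tolist())
plan([.5692,-.2412,.169],74.13,3)
```

```text
5.5 [ 0.56918105 -0.24137689  0.21988306] [-5.57796217e-04  7.98097724e-01  6.02527718e-01 -2.47101953e-04] 0.7974994861857682
[[347.0, 361.0], [361.0, 361.0], [437.0, 361.0], [451.0, 361.0], [522.0, 300.0], [245.0, 300.0], [555.0, 300.0]]
[0.001, 0.0, 0.424] [-0.004, -0.001, -0.002]
[0.001, 0.0, 0.424] [-0.004, -0.001, -0.002]
[0.001, -0.0, 0.424] [-0.004, -0.001, -0.002]
```

View pics/w3.png

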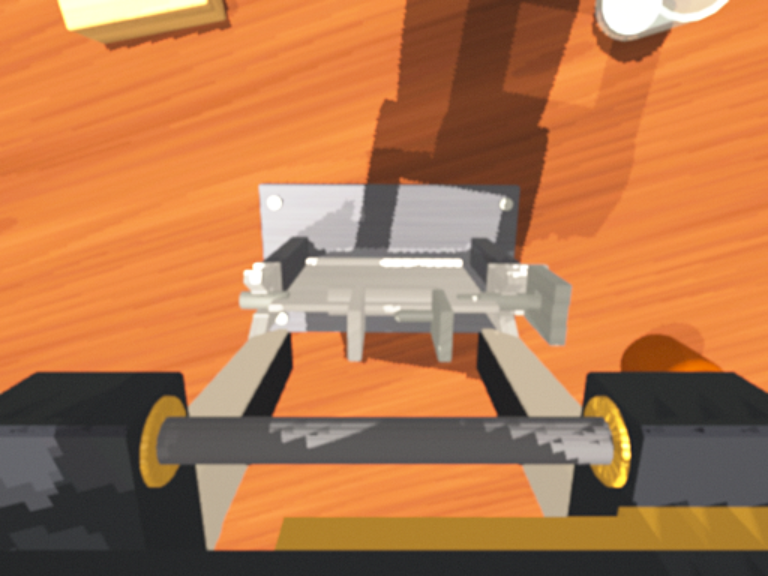

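play_rows(
  increments=[
    [[0,0,0.43],[0,0,0],0.8],
    [[0,0,0.43],[0,0,0],0.8],
    [[0,0,0.42],[0,0,0],0.8],
    [[0,0,0],[0,0,0],0.68],
    [[0,0,0],[0,0,0],0.6],
  ],
)

```text
time_s: 6.12
tool_pos: [0.5695, -0.242, 0.1691]
ee_rot: [0.0, 0.798, 0.602, 0.0]
wrist_force: [1.2, 2.7, -0.6]
finger_gap: 0.638
```

play_rows(
  increments=[
    [[0,0,0],[0,0,0],0.5],
    [[0,0,0],[0,0,0],0.45],
  ],
)

```text
time_s: 6.38
tool_pos: [0.5696, -0.2417, 0.1692]
ee_rot: [0.0, 0.798, 0.602, 0.0]
wrist_force: [0.5, 4.3, 1.1]
finger_gap: 0.467
```

Run:
```python
from h import *
s=r.get_state(); print({k:np.round(s[k],4).tolist() for k in ("time_s","tool_pos","ee_rot","wrist_force","moment","finger_gap")})
p=wrist();cv2.imwrite("pics/w4.png",cv2.resize(p["image"][130:280,100:420],None,fx=2.4,fy=2.4))
```

```text
{'time_s': 6.375, 'tool_pos': [0.5696, -0.2417, 0.1692], 'ee_rot': [0.0001, 0.7981, 0.6025, 0.0004], 'wrist_force': [0.5025, 4.2782, 1.0852], 'moment': [0.8902, -0.1733, -0.0576], 'finger_gap': 0.4671}
```

View pics/w4.png

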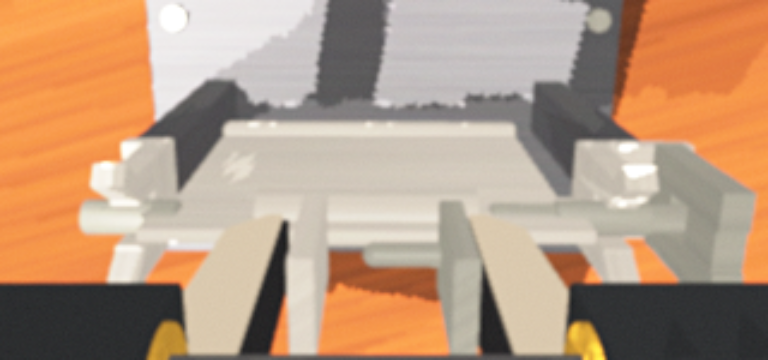

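play_rows(
  increments=[
    [[0,0,0],[0,0,0],0.4],
    [[0,0,0],[0,0,0],0.37],
  ],
)

```text
time_s: 6.68
tool_pos: [0.5694, -0.2423, 0.1691]
ee_rot: [0.001, 0.798, 0.602, -0.0]
wrist_force: [0.1, -1.8, 1.7]
finger_gap: 0.378
```

play_rows(
  increments=[
    [[0,0,0],[0,0,0],0.345],
  ],
)

```text
time_s: 6.8
tool_pos: [0.5693, -0.2427, 0.1691]
ee_rot: [0.001, 0.798, 0.602, -0.0]
wrist_force: [-1.5, -4.6, 1.9]
finger_gap: 0.353
```

play_rows(
  increments=[
    [[0,0,0],[0,0,0],0.32],
  ],
)

```text
time_s: 6.92
tool_pos: [0.5694, -0.2425, 0.1692]
ee_rot: [0.001, 0.798, 0.602, -0.0]
wrist_force: [-1.1, -3.9, 3.4]
finger_gap: 0.34
```

play_rows(
  increments=[
    [[0,0,0],[0,0,0],0.25],
    [[0,0,0],[0,0,0],0.25],
    [[0,0,-0.05],[0,0,0],0.25],
    [[0,0,-0.1],[0,0,0],0.25],
  ],
)

```text
time_s: 7.42
tool_pos: [0.569, -0.2416, 0.1738]
ee_rot: [-0.001, 0.798, 0.602, -0.0]
wrist_force: [-0.9, -0.2, -4.5]
finger_gap: 0.339
```

Run:
```python
from h import *
s=r.get_state(); print({k:np.round(s[k],4).tolist() for k in ("time_s","tool_pos","ee_rot","wrist_force","moment","finger_gap")})
p=wrist();cv2.imwrite("pics/w5.png",cv2.resize(p["image"][130:280,100:420],None,fx=2.4,fy=2.4))
```

```text
{'time_s': 7.425, 'tool_pos': [0.569, -0.2416, 0.1738], 'ee_rot': [-0.0009, 0.7982, 0.6025, -0.0003], 'wrist_force': [-0.9096, -0.1797, -4.492], 'moment': [0.0304, -0.0242, -0.0348], 'finger_gap': 0.3389}
```

View pics/w5.png

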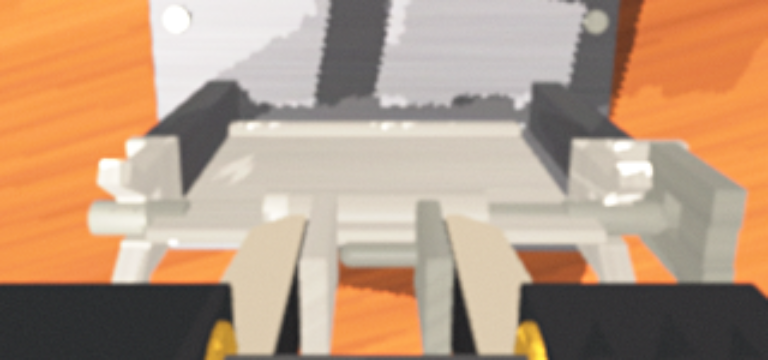

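play_rows(
  increments=[
    [[0,0,-0.25],[0,0,0],0.25],
    [[0,0,-0.4],[0,0,0],0.25],
    [[0,0,-0.6],[0,0,0],0.25],
    [[0,0,-0.8],[0,0,0],0.25],
    [[0,0,-0.8],[0,0,0],0.25],
  ],
)

```text
time_s: 8.1
tool_pos: [0.5693, -0.2419, 0.2909]
ee_rot: [0.0, 0.798, 0.602, 0.0]
wrist_force: [0.1, -0.8, -5.4]
finger_gap: 0.337
```

Run:
```python
from h import *
s=r.get_state(); print({k:np.round(s[k],4).tolist() for k in ("time_s","tool_pos","ee_rot","wrist_force","moment","finger_gap")})
# fit burner base from saved w1 corners plus top
p=wrist();cv2.imwrite("pics/w6.png",cv2.resize(p["image"],(768,576)))
plan([.5135,.2205,.31],89.2,14)
```

```text
{'time_s': 8.1, 'tool_pos': [0.5693, -0.2419, 0.2909], 'ee_rot': [0.0004, 0.7982, 0.6024, 0.0002], 'wrist_force': [0.0872, -0.7925, -5.3643], 'moment': [0.0074, 0.0101, 0.0011], 'finger_gap': 0.3365}
[0.767, -0.323, -0.028] [0.004, 0.001, -0.188]
[0.773, -0.309, -0.028] [0.004, 0.001, -0.188]
[0.779, -0.294, -0.028] [0.004, 0.001, -0.188]
[0.784, -0.279, -0.027] [0.004, 0.001, -0.188]
[0.789, -0.265, -0.027] [0.004, 0.001, -0.188]
[0.794, -0.25, -0.027] [0.004, 0.001, -0.188]
[0.799, -0.235, -0.027] [0.004, 0.001, -0.188]
[0.803, -0.22, -0.027] [0.004, 0.001, -0.188]
[0.807, -0.205, -0.026] [0.004, 0.001, -0.188]
[0.811, -0.189, -0.026] [0.004, 0.001, -0.188]
[0.814, -0.174, -0.026] [0.004, 0.001, -0.188]
[0.817, -0.159, -0.026] [0.004, 0.001, -0.188]
[0.82, -0.143, -0.026] [0.004, 0.001, -0.188]
[0.823, -0.128, -0.025] [0.004, 0.001, -0.188]
```

View pics/w6.png

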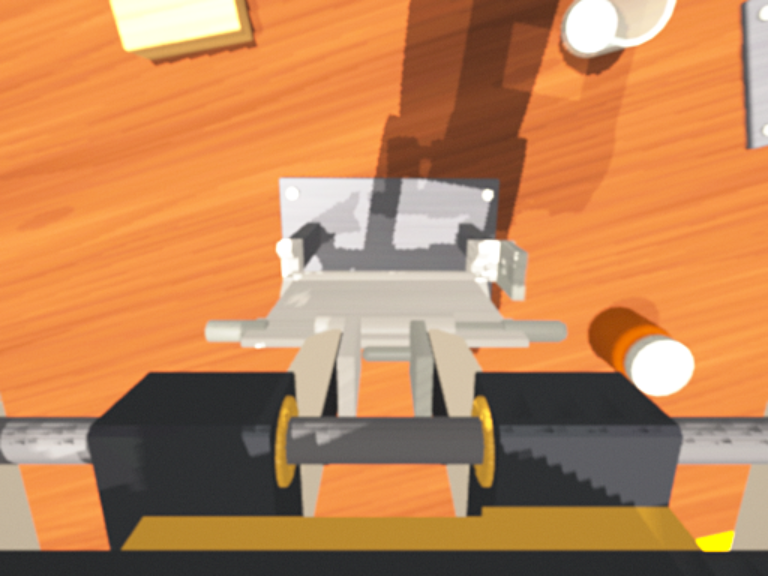

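play_rows(
  increments=[
    [[0.6,-0.25,-0.2],[0,0,-0.19],0.25],
    [[0.77,-0.31,-0.2],[0,0,-0.19],0.25],
    [[0.78,-0.3,-0.2],[0,0,-0.19],0.25],
    [[0.78,-0.28,-0.2],[0,0,-0.19],0.25],
    [[0.79,-0.27,-0.2],[0,0,-0.19],0.25],
  ],
)

```text
time_s: 8.78
tool_pos: [0.5489, -0.0821, 0.3284]
ee_rot: [-0.0, 0.768, 0.64, -0.0]
wrist_force: [-1.0, 0.3, -5.3]
finger_gap: 0.339
```

play_rows(
  increments=[
    [[0.79,-0.25,0],[0,0,-0.19],0.25],
    [[0.8,-0.24,0],[0,0,-0.19],0.25],
    [[0.8,-0.22,0],[0,0,-0.19],0.25],
    [[0.81,-0.21,0],[0,0,-0.19],0.25],
    [[0.81,-0.19,0],[0,0,-0.19],0.25],
  ],
)

```text
time_s: 9.4
tool_pos: [0.5279, 0.0829, 0.3282]
ee_rot: [-0.0, 0.737, 0.676, -0.0]
wrist_force: [0.6, -0.3, -5.5]
finger_gap: 0.337
```

play_rows(
  increments=[
    [[0.8,-0.18,0],[0,0,-0.19],0.25],
    [[0.75,-0.16,0],[0,0,-0.19],0.25],
    [[0.6,-0.14,0],[0,0,-0.19],0.25],
    [[0.4,-0.1,0],[0,0,-0.19],0.25],
    [[0.2,-0.05,0],[0,0,0],0.25],
  ],
)

```text
time_s: 10.02
tool_pos: [0.5098, 0.1932, 0.3284]
ee_rot: [-0.0, 0.711, 0.703, -0.0]
wrist_force: [0.6, -1.0, -5.3]
finger_gap: 0.341
```

```bash
cat > fit.py <<'E'
from h import *
s=r.get_state(); print({k:np.round(s[k],4).tolist() for k in ("time_s","tool_pos","ee_rot","wrist_force","moment","finger_gap")})
p=wrist(); p["image"].copy(); import pickle; pickle.dump(p,open("pics/p.pkl","wb"))
cv2.imwrite("pics/w7.png",cv2.resize(p["image"],(768,576)))
q=viewer.capture("scene");pickle.dump(q,open("pics/q.pkl","wb"))
cv2.imwrite("pics/s7.png",cv2.resize(q["image"][160:290,270:400],(780,780))[:590])
E
python3 fit.py
```

```text
{'time_s': 10.025, 'tool_pos': [0.5098, 0.1932, 0.3284], 'ee_rot': [-0.0001, 0.7109, 0.7033, -0.0002], 'wrist_force': [0.5567, -1.0498, -5.306], 'moment': [0.0306, -0.0314, 0.0073], 'finger_gap': 0.3405}
```

View pics/w7.png

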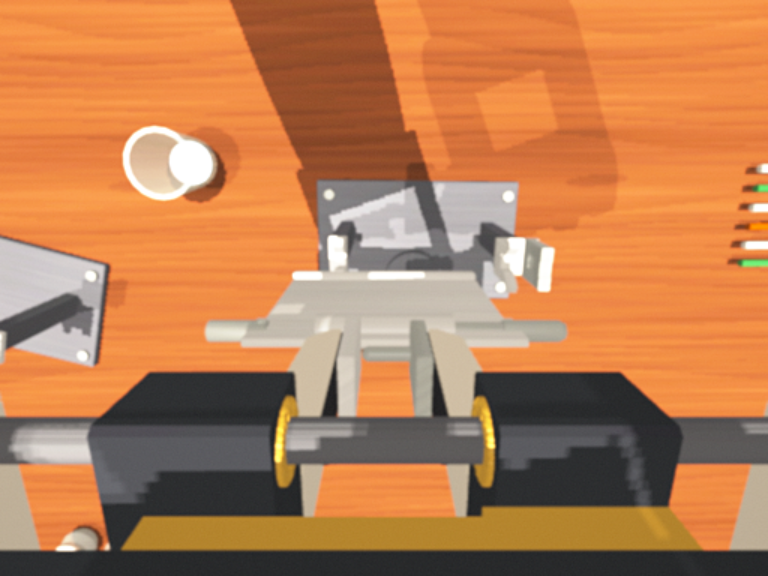

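View pics/s7.png

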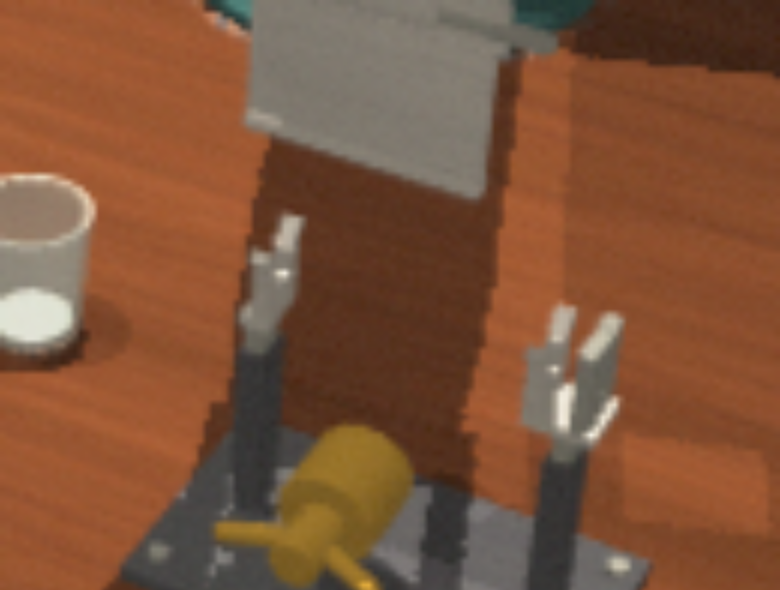

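```bash
cat > ov.py <<'E'
from h import *
import pickle,sys
p=pickle.load(open("pics/p.pkl","rb"));q=pickle.load(open("pics/q.pkl","rb"))
def pts(o,yaw,H):
    a=[[75,112,10],[75,-104,10],[-55,-104,10],[-55,112,10]]
    for y in (-70,-62,62,70): a+=[[-12.5,y,H+18],[12.5,y,H+18]]
    for y in (84,92): a+=[[-12,y,H+23],[12,y,H+23]]
    a=np.array(a)/1e3;t=np.radians(yaw);c,s=np.cos(t),np.sin(t)
    return np.c_[a[:,:2]@np.array([[c,-s],[s,c]]).T+o,a[:,2]]
def crop(im,x0,y0,w,h,k): return cv2.resize(im[y0:y0+h,x0:x0+w],None,fx=k,fy=k,interpolation=2)
if __name__=="__main__":
    o=[float(sys.argv[1]),float(sys.argv[2])];yaw=float(sys.argv[3])
    a=crop(p["image"],205,115,170,90,4.6);b=crop(q["image"],285,185,110,110,5)
    a0=a.copy(); 
    for H,col in zip(map(float,sys.argv[4:]),[(0,255,0),(255,0,0),(255,0,255)]):
        for u,v in (proj(p,pts(o,yaw,H))-[205,115]+.5)*4.6: cv2.circle(a,(int(u),int(v)),2,col,-1)
        for u,v in (proj(q,pts(o,yaw,H))-[285,185]+.5)*5: cv2.circle(b,(int(u),int(v)),2,col,-1)
    cv2.imwrite("pics/ovw.png",a);cv2.imwrite("pics/ovs.png",b);cv2.imwrite("pics/ovw0.png",a0)
E
python3 ov.py .5127 .2194 -.8 150 160 170
```

```text
(no output)
```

View pics/ovw.png

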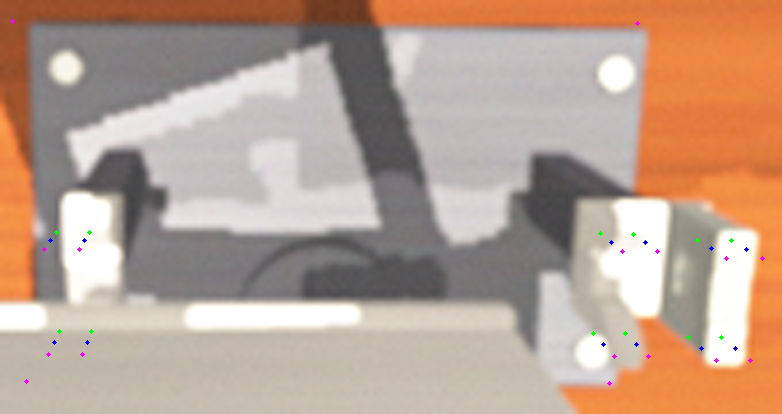

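View pics/ovs.png

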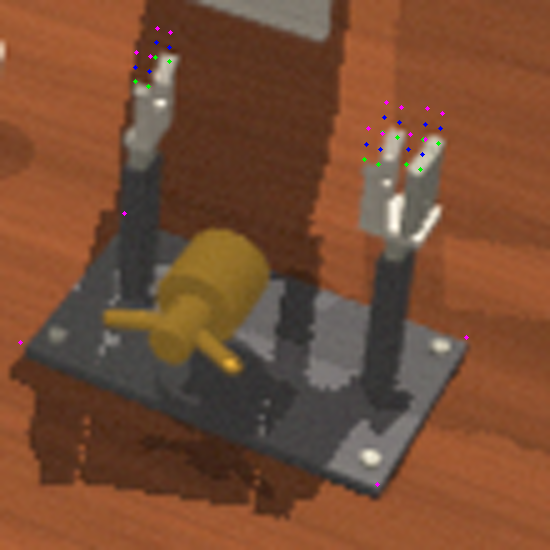

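View pics/ovw0.png

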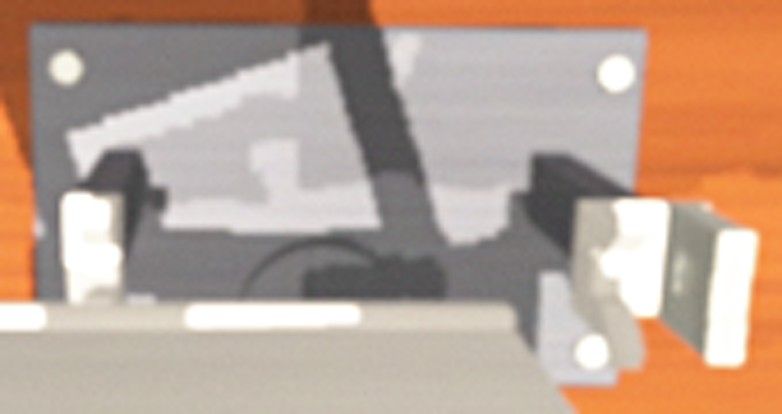

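Run:
```python
from ov import *
import ov
def P(o,yaw,H):
    a=[[75,112,10],[75,-104,10],[-55,-104,10],[-55,112,10]]
    for y in (-70,70): a+=[[-16,y,H+18],[16,y,H+18]]
    for y in (92,): a+=[[-16,y,H+23],[16,y,H+23]]
    a=np.array(a)/1e3;t=np.radians(yaw);c,s=np.cos(t),np.sin(t)
    return np.c_[a[:,:2]@np.array([[c,-s],[s,c]]).T+o,a[:,2]]
def draw(cam,im,o,yaw,Hs,box,k):
    a=crop(im,*box,k)
    for H,col in zip(Hs,[(0,255,0),(255,0,0),(255,0,255)]):
        for u,v in (proj(cam,P(o,yaw,H))-box[:2]+.5)*k: cv2.circle(a,(int(u),int(v)),2,col,-1)
    return a
o=[.5144,.2228]; ro=[.569,-.2415]
A=draw(q,q["image"],o,-1.2,(140,150,160),(285,185,100,110),4)
B=draw(q,q["image"],ro,-15.87,(140,150,160),(145,145,100,110),4)
cv2.imwrite("pics/cmp.png",np.hstack([A,B]))
C=draw(p,p["image"],o,-1.2,(140,150,160),(205,115,170,90),4.6)
cv2.imwrite("pics/cmpw.png",C)
w=np.load("pics/w2.npy",allow_pickle=True).item()
cv2.imwrite("pics/cmpr.png",draw(w,w["image"],ro,-15.87,(140,150,160),(160,125,150,85),5.2))
```

```text
(no output)
```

View pics/cmp.png

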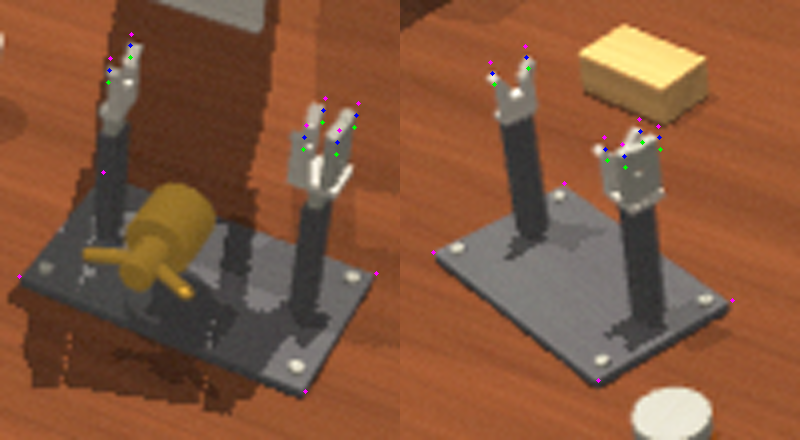

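View pics/cmpw.png

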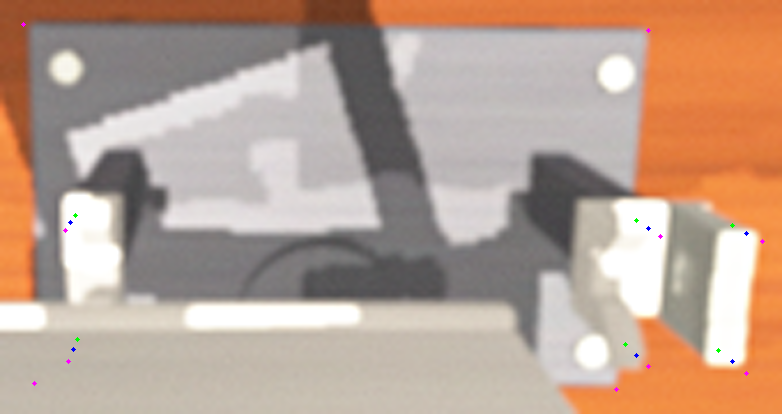

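View pics/cmpr.png

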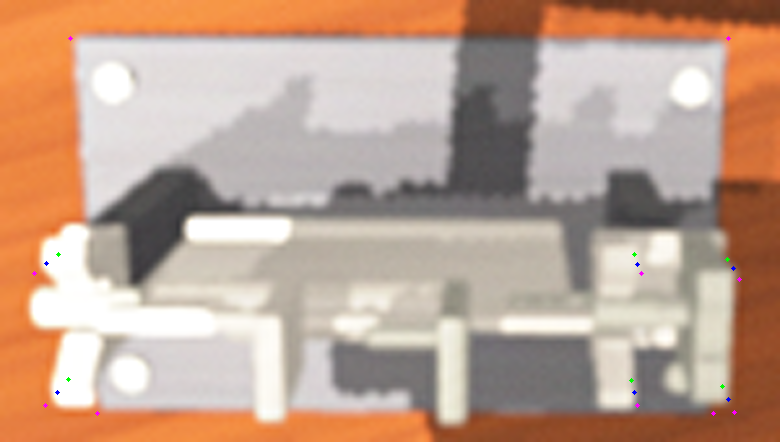

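Run:
```python
from ov import *
s=r.get_state(); Rt=rot(s["ee_rot"]);t=s["tool_pos"]
X=np.array([[x,dy,.0192] for dy in (-.004,0,.004) for x in (-.076,.080)])
print((proj(p,t+Rt.apply(X))*1.5).round(1).tolist())
cv2.imwrite("pics/stub.png",crop(p["image"],130,195,260,50,3))
plan([.5144,.2228,.30],88.8,4)
```

```text
[[210.9, 323.7], [563.4, 323.8], [211.8, 332.1], [562.4, 332.3], [212.7, 340.5], [561.4, 340.6]]
[0.188, 0.025, 0.178] [-0.0, 0.0, 0.024]
[0.188, 0.025, 0.178] [-0.0, 0.0, 0.024]
[0.188, 0.024, 0.178] [-0.0, 0.0, 0.024]
[0.188, 0.024, 0.178] [-0.0, 0.0, 0.024]
```

View pics/stub.png

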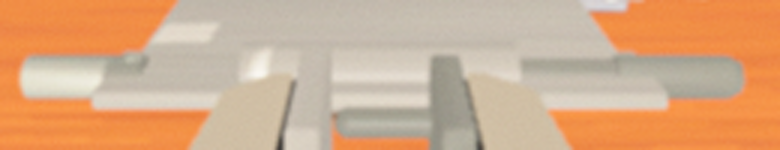

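play_rows(
  increments=[
    [[0.19,0.03,0.18],[0,0,0.02],0.25],
    [[0.19,0.03,0.18],[0,0,0.02],0.25],
    [[0.19,0.03,0.18],[0,0,0.03],0.25],
    [[0.18,0.02,0.18],[0,0,0.03],0.25],
    [[0,0,0.4],[0,0,0],0.25],
  ],
)

```text
time_s: 10.75
tool_pos: [0.5154, 0.2229, 0.2834]
ee_rot: [0.0, 0.715, 0.7, 0.0]
wrist_force: [0.5, -0.3, -4.6]
finger_gap: 0.339
```

play_rows(
  increments=[
    [[0,0,0.5],[0,0,0],0.25],
    [[0,0,0.5],[0,0,0],0.25],
    [[0,0,0.4],[0,0,0],0.25],
    [[0,0,0],[0,0,0],0.25],
  ],
)

```text
time_s: 11.25
tool_pos: [0.5147, 0.2221, 0.2263]
ee_rot: [-0.0, 0.715, 0.699, -0.001]
wrist_force: [0.0, -0.0, -4.4]
finger_gap: 0.334
```

```bash
cat > look.py <<'E'
from h import *
import sys
s=r.get_state(); print({k:np.round(s[k],4).tolist() for k in ("time_s","tool_pos","ee_rot","wrist_force","moment","finger_gap")})
p=wrist(); q=viewer.capture("scene")
n=sys.argv[1]
cv2.imwrite(f"pics/lw{n}.png",cv2.resize(p["image"][120:270,110:400],None,fx=2.7,fy=2.7,interpolation=2))
cv2.imwrite(f"pics/ls{n}.png",cv2.resize(q["image"][165:265,285:385],(580,580),interpolation=2))
E
python3 look.py 1
```

```text
{'time_s': 11.25, 'tool_pos': [0.5147, 0.2221, 0.2263], 'ee_rot': [-0.0004, 0.7148, 0.6993, -0.001], 'wrist_force': [0.0163, -0.0099, -4.3686], 'moment': [-0.0102, -0.0226, -0.0143], 'finger_gap': 0.3342}
```

View pics/lw1.png

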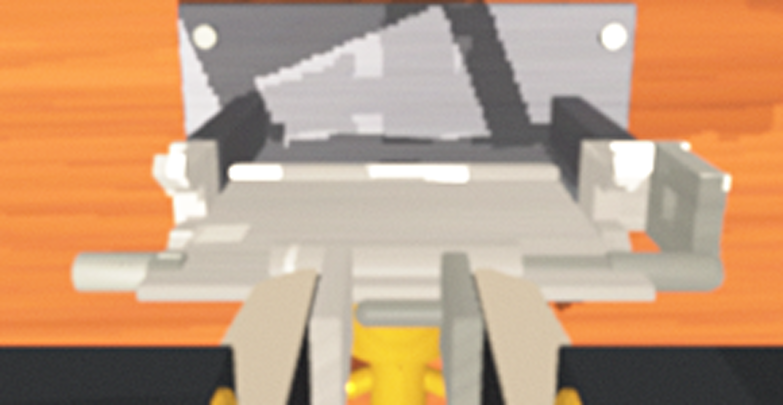

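View pics/ls1.png

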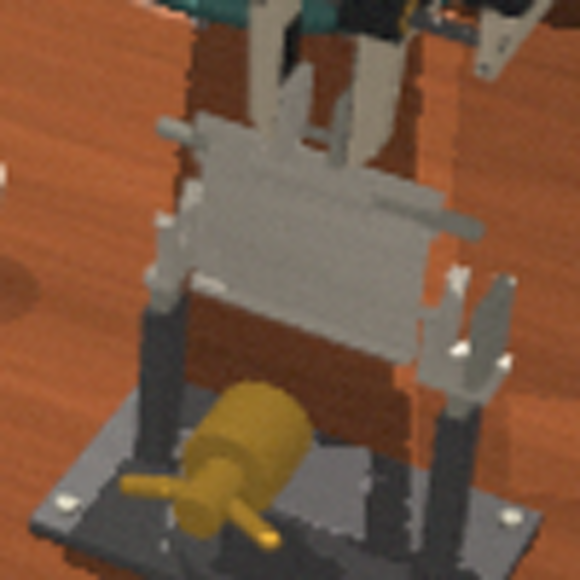

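play_rows(
  increments=[
    [[0,0,0.2],[0,0,0],0.25],
    [[0,0,0.2],[0,0,0],0.25],
    [[0,0,0.1],[0,0,0],0.25],
    [[0,0,0],[0,0,0],0.25],
  ],
)

```text
time_s: 11.85
tool_pos: [0.5151, 0.2223, 0.2075]
ee_rot: [-0.0, 0.715, 0.699, -0.0]
wrist_force: [0.1, -0.1, -4.6]
finger_gap: 0.336
```

```bash
python3 look.py 2
python3 - <<'E'
from h import *
p=wrist(); cv2.imwrite("pics/raw2.png",p["image"])
im=cv2.imread("pics/w5.png")
a=cv2.resize(im,None,fx=1,fy=1)
b=cv2.resize(p["image"][130:280,100:420],None,fx=2.4,fy=2.4)
cv2.imwrite("pics/pair.png",np.vstack([a[60:300],b[60:300]]))
E
```

```text
{'time_s': 11.85, 'tool_pos': [0.5151, 0.2223, 0.2075], 'ee_rot': [-0.0001, 0.7148, 0.6994, -0.0003], 'wrist_force': [0.0671, -0.12, -4.5802], 'moment': [0.0324, -0.018, -0.0336], 'finger_gap': 0.3362}
```

View pics/pair.png

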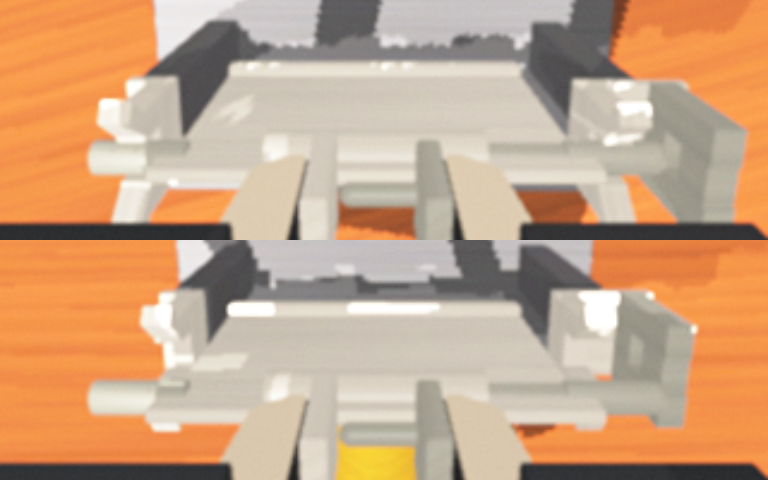

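View pics/ls2.png

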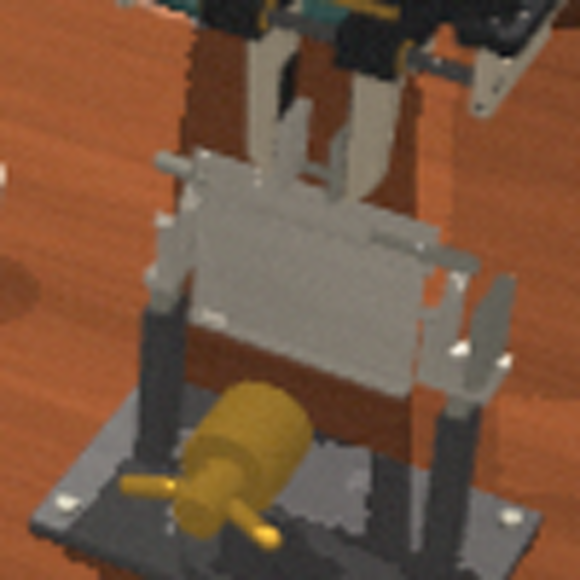

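Run:
```python
from h import *
p=wrist(); s=r.get_state(); T=np.array(p["hand_eye"])
def tool(u,v,z,tcp):  # tool-frame xy of pixel at world height z, tool straight down
    f=192/np.tan(np.radians(p["vfov"])/2)
    d=T[:3,:3]@[(u-p["cx"])/f,(v-p["cy"])/f,1]; h=tcp-z
    return (T[:3,3]+d*(h-T[2,3])/d[2]).round(4)[:2]*1e3
px=lambda a,b:(a/2.4+100,(b+60)/2.4+130)
for u,v in ((180,80),(571,82)): print("rest",tool(*px(u,v),.168,.1738))
for z in (.171,.1735,.1755,.178):
  for u,v in ((206,51),(550,51)): print("burn",z,tool(*px(u,v),z,.2075))
# keeper +y top corner
print("restk",tool(*px(745,132),.173,.1738))
for z in (.176,.1785,.1805): print("bk",tool(*px(694,88),z,.2075))
```

```text
rest [-48.4 -26.4]
rest [ 49.4 -25.9]
burn 0.171 [-48.9 -26.6]
burn 0.171 [ 51.4 -26.6]
burn 0.1735 [-48.2 -27.2]
burn 0.1735 [ 50.8 -27.2]
burn 0.1755 [-47.8 -27.7]
burn 0.1755 [ 50.3 -27.6]
burn 0.178 [-47.2 -28.3]
burn 0.178 [ 49.6 -28.2]
restk [ 92.1 -14.4]
bk [ 92.4 -16.8]
bk [ 91.2 -17.5]
bk [ 90.3 -18.1]
```

Run:
```python
from h import *
p=wrist(); T=np.array(p["hand_eye"])
def tool(u,v,z,tcp):
    f=192/np.tan(np.radians(p["vfov"])/2)
    d=T[:3,:3]@[(u-p["cx"])/f,(v-p["cy"])/f,1]; h=tcp-z
    return ((T[:3,3]+d*(h-T[2,3])/d[2])*1e3).round(1)[:2]
px=lambda a,b:(a/2.4+100,(b+60)/2.4+130)
for z in (.122,.125,.128):
  print(z,"rest",tool(*px(180,80),z,.1738),tool(*px(571,82),z,.1738),"burn",tool(*px(206,51),z,.2075),tool(*px(550,51),z,.2075))
a=cv2.imread("pics/raw2.png"); 
cv2.imwrite("pics/z.png",np.hstack([cv2.resize(a[155:235,130:200],None,fx=5.5,fy=5.5,interpolation=2),cv2.resize(a[155:235,320:395],None,fx=5.5,fy=5.5,interpolation=2)]))
```

```text
0.122 rest [-61.4 -13.5] [ 62.6 -12.8] burn [-60.7 -15. ] [ 63.7 -14.9]
0.125 rest [-60.6 -14.4] [ 61.7 -13.7] burn [-60.  -15.7] [ 63.  -15.6]
0.128 rest [-59.7 -15.2] [ 60.8 -14.5] burn [-59.3 -16.4] [ 62.2 -16.4]
```

View pics/z.png

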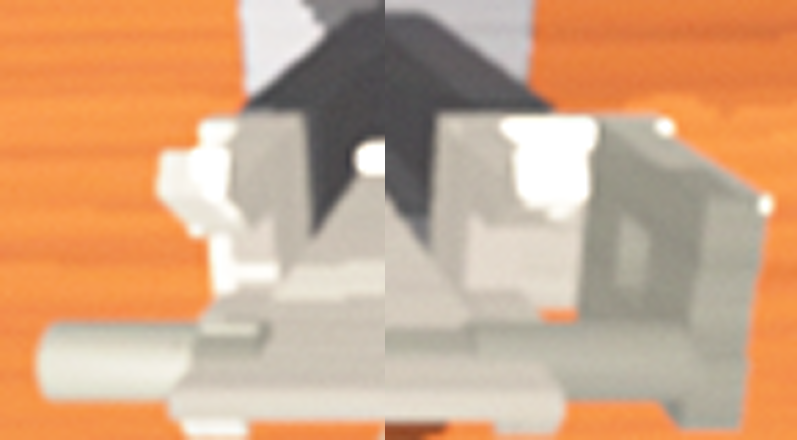

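play_rows(
  increments=[
    [[0.02,-0.04,0.07],[0,0,0],0.25],
    [[0,0,0.1],[0,0,0],0.25],
    [[0,0,0.1],[0,0,0],0.25],
    [[0,0,0.1],[0,0,0],0.25],
    [[0,0,0],[0,0,0],0.25],
  ],
)

```text
time_s: 12.72
tool_pos: [0.5134, 0.2231, 0.1926]
ee_rot: [-0.0, 0.715, 0.699, -0.0]
wrist_force: [0.4, 0.8, -4.9]
finger_gap: 0.341
```

play_rows(
  increments=[
    [[0,0,0.07],[0,0,0],0.25],
    [[0,0,0],[0,0,0],0.25],
  ],
)

```text
time_s: 12.98
tool_pos: [0.5136, 0.2231, 0.1901]
ee_rot: [-0.0, 0.715, 0.699, -0.0]
wrist_force: [0.0, 0.6, -4.5]
finger_gap: 0.338
```

```bash
python3 look.py 3
```

```text
{'time_s': 12.975, 'tool_pos': [0.5136, 0.2231, 0.1901], 'ee_rot': [-0.0, 0.7148, 0.6993, -0.0001], 'wrist_force': [0.0094, 0.5907, -4.5493], 'moment': [0.0428, 0.004, 0.0037], 'finger_gap': 0.3377}
```

View pics/lw3.png

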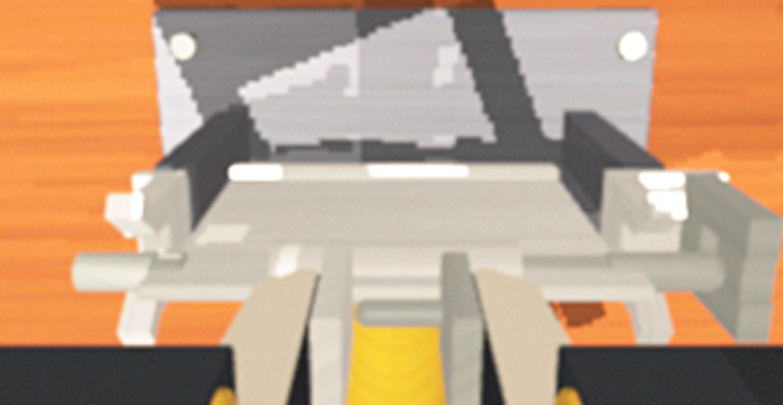

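View pics/ls3.png

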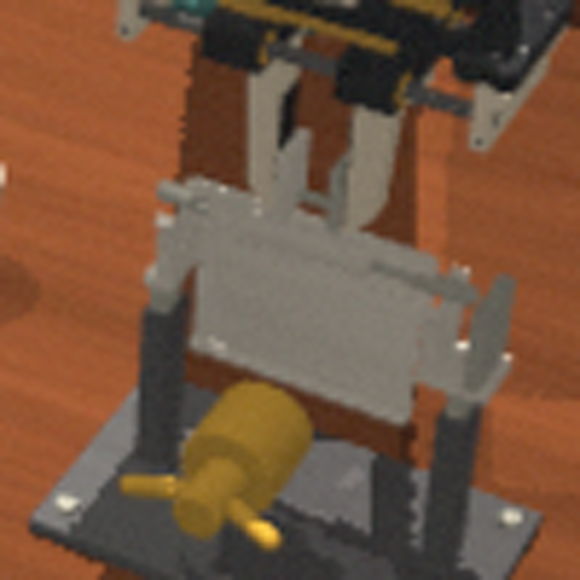

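play_rows(
  increments=[
    [[0,0,0.04],[0,0,0],0.25],
    [[0,0,0.04],[0,0,0],0.25],
    [[0,0,0.04],[0,0,0],0.25],
  ],
)

```text
time_s: 13.45
tool_pos: [0.5136, 0.2232, 0.1853]
ee_rot: [-0.0, 0.715, 0.699, -0.0]
wrist_force: [0.3, -0.5, -5.5]
finger_gap: 0.336
```

play_rows(
  increments=[
    [[0,0,0.04],[0,0,0],0.25],
    [[0,0,0.04],[0,0,0],0.25],
  ],
)

```text
time_s: 13.7
tool_pos: [0.5136, 0.2232, 0.1821]
ee_rot: [-0.0, 0.715, 0.699, -0.0]
wrist_force: [0.6, 0.3, -4.9]
finger_gap: 0.342
```

play_rows(
  increments=[
    [[0,0,0.04],[0,0,0],0.25],
    [[0,0,0.03],[0,0,0],0.25],
  ],
)

```text
time_s: 13.95
tool_pos: [0.5136, 0.2232, 0.1793]
ee_rot: [0.0, 0.715, 0.699, -0.0]
wrist_force: [-1.2, -0.5, -4.8]
finger_gap: 0.34
```

```bash
python3 look.py 4
```

```text
{'time_s': 13.95, 'tool_pos': [0.5136, 0.2232, 0.1793], 'ee_rot': [0.0, 0.7148, 0.6994, -0.0], 'wrist_force': [-1.1894, -0.5298, -4.839], 'moment': [-0.0011, -0.0519, -0.0095], 'finger_gap': 0.3398}
```

View pics/lw4.png

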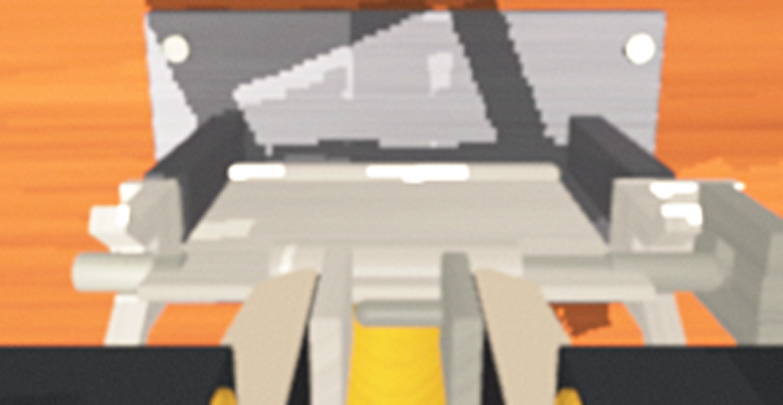

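play_rows(
  increments=[
    [[0,0,0.03],[0,0,0],0.25],
    [[0,0,0.02],[0,0,0],0.25],
  ],
)

```text
time_s: 14.3
tool_pos: [0.5136, 0.2231, 0.1774]
ee_rot: [0.0, 0.715, 0.699, 0.0]
wrist_force: [-0.6, -0.4, -3.9]
finger_gap: 0.338
```

play_rows(
  increments=[
    [[0,0,0.03],[0,0,0],0.25],
  ],
)

```text
time_s: 14.42
tool_pos: [0.5136, 0.2232, 0.1762]
ee_rot: [0.0, 0.715, 0.699, 0.0]
wrist_force: [0.7, -0.5, -5.4]
finger_gap: 0.339
```

play_rows(
  increments=[
    [[0,0,0.03],[0,0,0],0.25],
    [[0,0,0],[0,0,0],0.25],
  ],
)

```text
time_s: 14.68
tool_pos: [0.5136, 0.2232, 0.1749]
ee_rot: [-0.0, 0.715, 0.699, -0.0]
wrist_force: [0.8, 0.5, -5.0]
finger_gap: 0.343
```

play_rows(
  increments=[
    [[0,0,0.03],[0,0,0],0.25],
    [[0,0,0],[0,0,0],0.25],
  ],
)

```text
time_s: 14.92
tool_pos: [0.5136, 0.2231, 0.1738]
ee_rot: [0.0, 0.715, 0.699, -0.0]
wrist_force: [1.7, -0.7, -5.3]
finger_gap: 0.34
```

play_rows(
  increments=[
    [[0,0,0.03],[0,0,0],0.25],
    [[0,0,0],[0,0,0],0.25],
  ],
)

```text
time_s: 15.18
tool_pos: [0.5136, 0.2231, 0.1726]
ee_rot: [0.0, 0.715, 0.699, -0.0]
wrist_force: [0.6, -0.8, -5.9]
finger_gap: 0.339
```

```bash
python3 look.py 5;  python3 - <<'E'
import cv2,numpy as np
from h import *
b=cv2.resize(wrist()["image"][130:280,100:420],None,fx=2.4,fy=2.4)
cv2.imwrite("pics/pair2.png",np.vstack([cv2.imread("pics/w5.png")[60:300],b[60:300]]))
E
```

```text
{'time_s': 15.175, 'tool_pos': [0.5136, 0.2231, 0.1726], 'ee_rot': [0.0, 0.7148, 0.6994, -0.0], 'wrist_force': [0.6356, -0.799, -5.8854], 'moment': [0.0219, -0.1667, 0.043], 'finger_gap': 0.3386}
```

View pics/pair2.png

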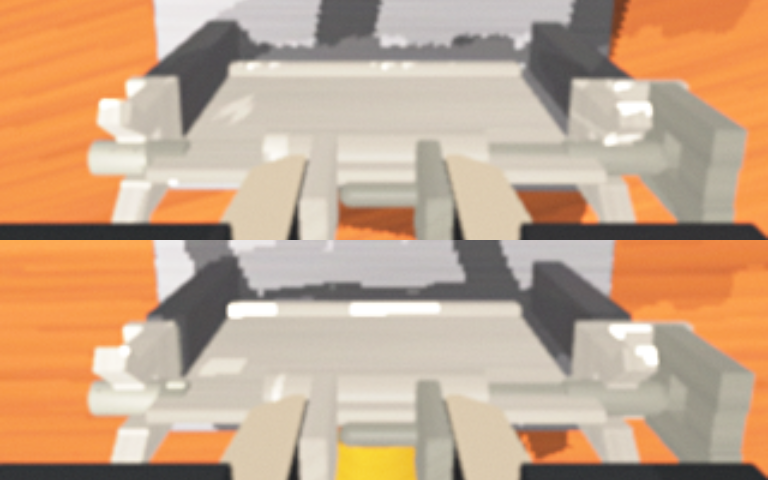

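View pics/ls5.png

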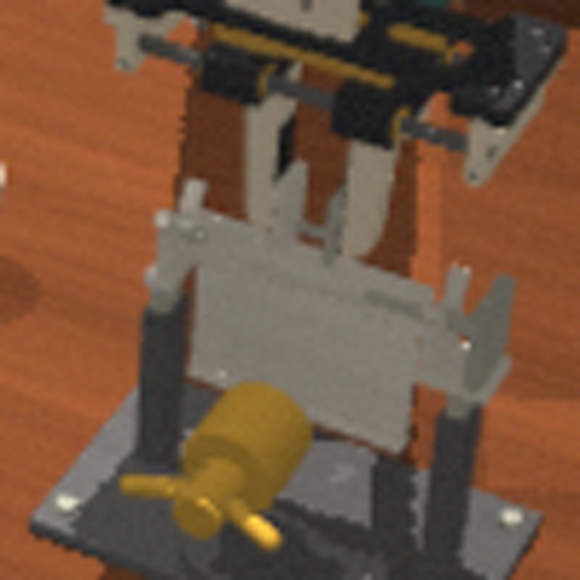

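play_rows(
  increments=[
    [[0,0,0.02],[0,0,0],0.25],
    [[0,0,0],[0,0,0],0.25],
  ],
)

```text
time_s: 15.58
tool_pos: [0.5136, 0.2232, 0.1719]
ee_rot: [-0.0, 0.715, 0.699, 0.0]
wrist_force: [0.7, -0.7, -4.9]
finger_gap: 0.338
```

play_rows(
  increments=[
    [[0,0,0.02],[0,0,0],0.25],
    [[0,0,0],[0,0,0],0.25],
  ],
)

```text
time_s: 15.82
tool_pos: [0.5137, 0.2232, 0.1716]
ee_rot: [0.0, 0.715, 0.699, 0.0]
wrist_force: [-1.2, -1.7, 1.5]
finger_gap: 0.342
```

```bash
python3 look.py 6
```

```text
{'time_s': 15.825, 'tool_pos': [0.5137, 0.2232, 0.1716], 'ee_rot': [0.0001, 0.7148, 0.6993, 0.0003], 'wrist_force': [-1.238, -1.6554, 1.4665], 'moment': [-0.0889, 0.2579, 0.0913], 'finger_gap': 0.3423}
```

play_rows(
  increments=[
    [[0,0,0.012],[0,0,0],0.25],
    [[0,0,0],[0,0,0],0.25],
  ],
)

```text
time_s: 16.18
tool_pos: [0.5137, 0.2232, 0.1715]
ee_rot: [0.0, 0.715, 0.699, 0.0]
wrist_force: [-2.8, -2.8, 8.3]
finger_gap: 0.336
```

```bash
python3 look.py 7
```

```text
{'time_s': 16.175, 'tool_pos': [0.5137, 0.2232, 0.1715], 'ee_rot': [0.0002, 0.7148, 0.6994, 0.0004], 'wrist_force': [-2.7962, -2.7601, 8.2537], 'moment': [-0.2604, 0.6123, -0.0429], 'finger_gap': 0.3363}
```

View pics/lw7.png

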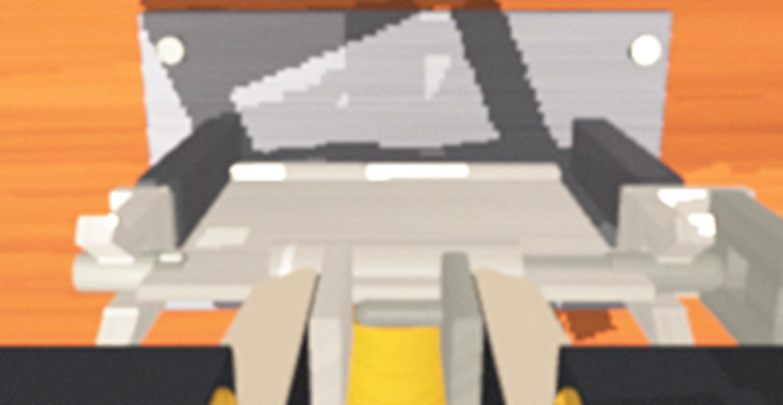

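View pics/ls7.png

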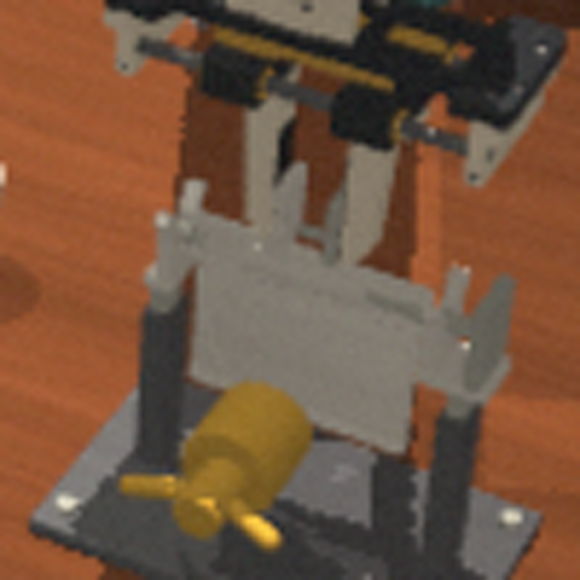

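Run:
```python
import cv2,numpy as np
from h import *
im=wrist()["image"]; cv2.imwrite("pics/raw7.png",im)
b=cv2.resize(im[130:280,100:420],None,fx=2.4,fy=2.4)
cv2.imwrite("pics/pair3.png",np.vstack([cv2.imread("pics/w4.png")[60:300],b[60:300]]))
```

```text
(no output)
```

View pics/pair3.png

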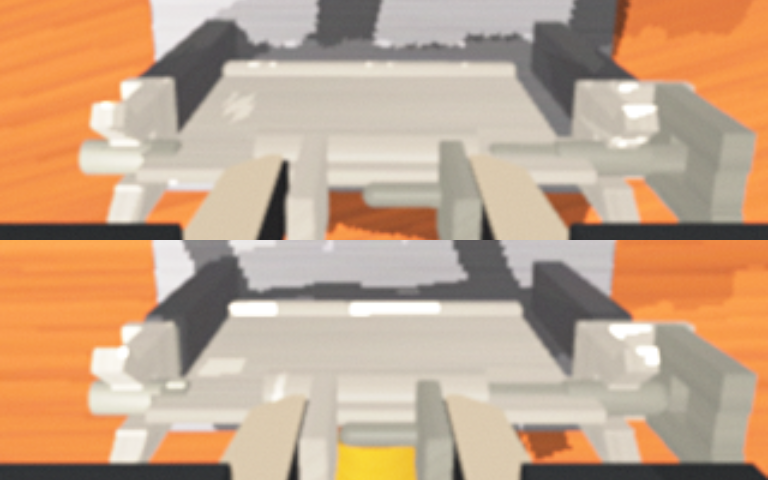

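play_rows(
  increments=[
    [[-0.01,-0.01,0],[0,0,0],0.25],
    [[0,0,0],[0,0,0],0.25],
  ],
)

```text
time_s: 16.58
tool_pos: [0.5136, 0.2231, 0.1715]
ee_rot: [0.0, 0.715, 0.699, 0.001]
wrist_force: [0.5, 0.0, 6.5]
finger_gap: 0.339
```

```bash
python3 look.py 8
```

```text
{'time_s': 16.575, 'tool_pos': [0.5136, 0.2231, 0.1715], 'ee_rot': [0.0003, 0.7147, 0.6994, 0.001], 'wrist_force': [0.5252, 0.0105, 6.4921], 'moment': [0.238, 0.0104, -0.0031], 'finger_gap': 0.339}
```

play_rows(
  increments=[
    [[0,0,0],[0,0,0],0.36],
    [[0,0,0],[0,0,0],0.4],
    [[0,0,0],[0,0,0],0.44],
  ],
)

```text
time_s: 17.05
tool_pos: [0.5135, 0.2237, 0.1714]
ee_rot: [-0.0, 0.715, 0.7, 0.001]
wrist_force: [1.2, 5.8, 5.2]
finger_gap: 0.431
```

play_rows(
  increments=[
    [[0,0,0],[0,0,0],0.48],
    [[0,0,0],[0,0,0],0.54],
    [[0,0,0],[0,0,0],0.6],
  ],
)

```text
time_s: 17.42
tool_pos: [0.5134, 0.2234, 0.1712]
ee_rot: [-0.0, 0.715, 0.699, 0.001]
wrist_force: [-0.1, 4.7, 3.1]
finger_gap: 0.583
```

```bash
python3 look.py 9
```

```text
{'time_s': 17.425, 'tool_pos': [0.5134, 0.2234, 0.1712], 'ee_rot': [-0.0001, 0.7147, 0.6995, 0.0009], 'wrist_force': [-0.1458, 4.6698, 3.0806], 'moment': [0.8504, -0.022, -0.0834], 'finger_gap': 0.5829}
```

View pics/lw9.png

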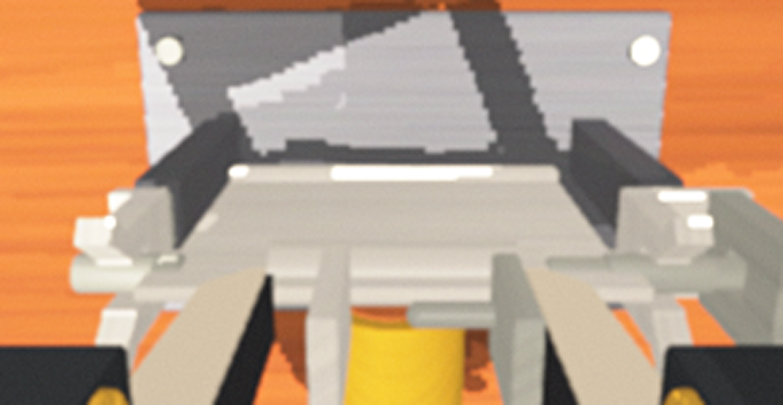

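View pics/ls9.png

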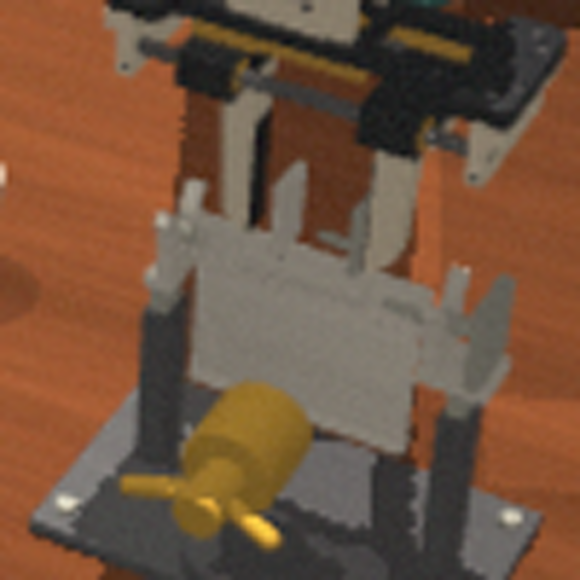

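play_rows(
  increments=[
    [[0,0,0],[0,0,0],0.66],
    [[0,0,0],[0,0,0],0.74],
    [[0,0,0],[0,0,0],0.8],
    [[0,0,0],[0,0,0],0.8],
  ],
)

```text
time_s: 18.02
tool_pos: [0.5131, 0.2226, 0.1703]
ee_rot: [0.0, 0.715, 0.699, -0.0]
wrist_force: [-0.1, 0.6, -0.0]
finger_gap: 0.795
```

```bash
python3 look.py 10
```

```text
{'time_s': 18.025, 'tool_pos': [0.5131, 0.2226, 0.1703], 'ee_rot': [0.0, 0.7148, 0.6993, -0.0003], 'wrist_force': [-0.0535, 0.628, -0.017], 'moment': [0.0128, 0.008, -0.0135], 'finger_gap': 0.7951}
```

View pics/lw10.png

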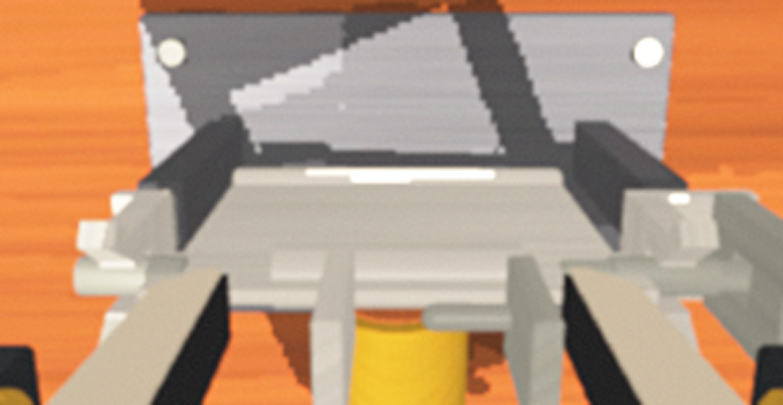

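View pics/ls10.png

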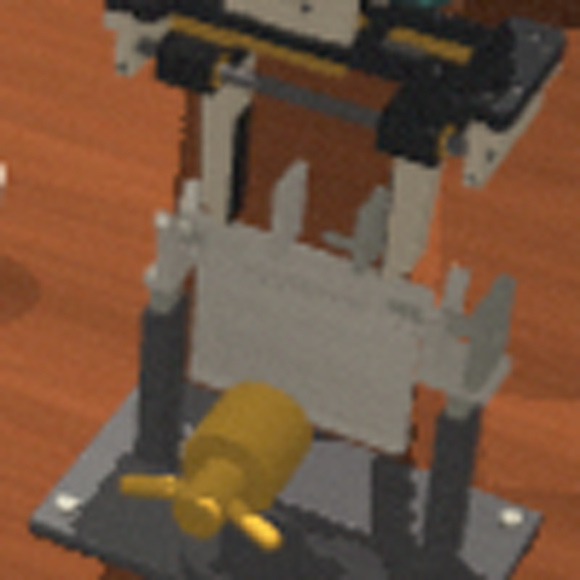

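play_rows(
  increments=[
    [[0,0,-0.2],[0,0,0],0.8],
    [[0,0,-0.4],[0,0,0],0.8],
    [[0,0,-0.8],[0,0,0],0.8],
    [[0,0,-1],[0,0,0],0.8],
    [[0,0,-1],[0,0,0],0.8],
  ],
)

```text
time_s: 18.75
tool_pos: [0.513, 0.2227, 0.3092]
ee_rot: [0.0, 0.715, 0.699, 0.0]
wrist_force: [0.5, 0.7, 0.7]
finger_gap: 0.801
```

play_rows(
  increments=[
    [[0,-0.8,0],[0,0,0],0.8],
    [[0,-0.8,0],[0,0,0],0.8],
    [[0,0,0],[0,0,0],0.8],
  ],
)

```text
time_s: 19.12
tool_pos: [0.4481, 0.2243, 0.3086]
ee_rot: [0.0, 0.714, 0.7, 0.001]
wrist_force: [0.4, 0.2, 0.5]
finger_gap: 0.795
```

```bash
python3 look.py 11
python3 - <<'E'
from h import *
p=wrist(); q=viewer.capture("scene")
cv2.imwrite("pics/end.png",cv2.resize(p["image"],(768,576)))
for c in (p,q):
  for l in ("guard","pinch","pin_tip","tumbler","jar","block"):print(l,[(np.round(d["position"],4).tolist(),round(d["confidence"],2)) for d in place_of(c,l)[:1]])
E
```

```text
{'time_s': 19.125, 'tool_pos': [0.4481, 0.2243, 0.3086], 'ee_rot': [0.0004, 0.7145, 0.6997, 0.0013], 'wrist_force': [0.4227, 0.2225, 0.4604], 'moment': [0.0255, -0.0509, 0.0064], 'finger_gap': 0.7952}
guard [([0.51, 0.2241, 0.1532], 0.73)]
pinch [([0.5135, 0.2243, 0.1885], 0.56)]
pin_tip []
tumbler [([0.4352, -0.0079, 0.0012], 0.77)]
jar [([0.5137, 0.224, 0.19], 0.65)]
block []
guard [([0.5124, 0.2199, 0.1526], 0.65)]
pinch [([0.5096, 0.2283, 0.193], 0.63)]
pin_tip []
tumbler [([0.439, -0.0138, 0.0014], 0.63)]
jar [([0.7414, -0.0355, 0.0029], 0.77)]
block [([0.3287, -0.3552, 0.0022], 0.94)]
```

View pics/end.png

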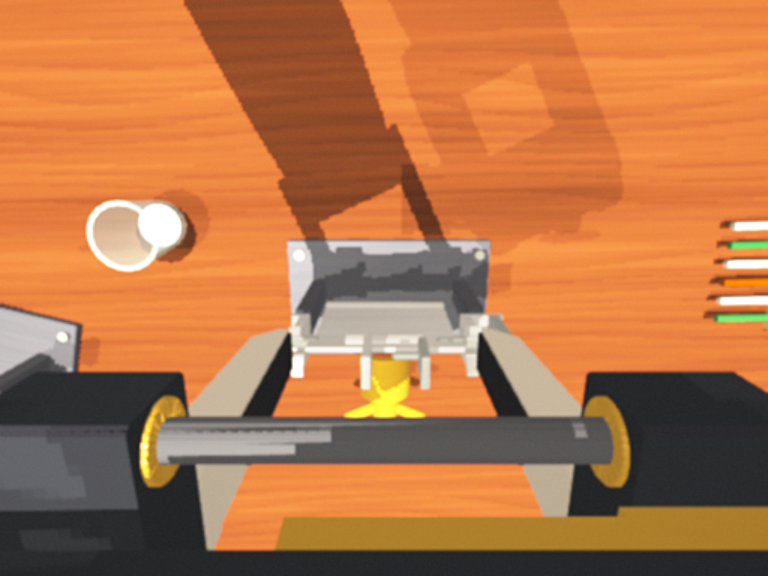

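View pics/ls11.png

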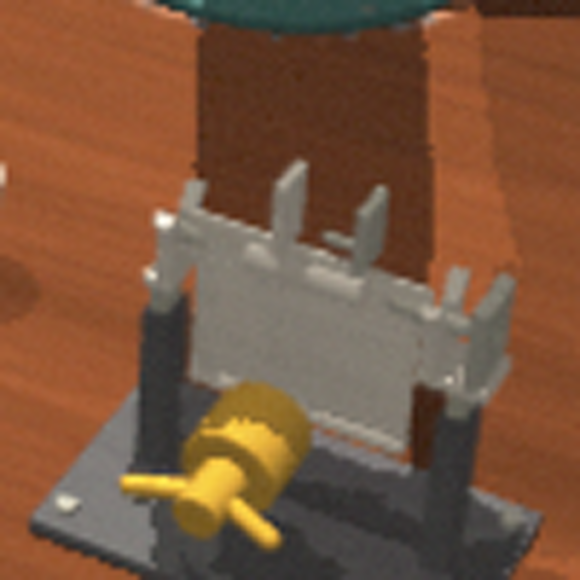

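```bash
python3 -c "
from plant import workorder
print(workorder.hand_in())"
```

```text
the job is handed in; nothing more can be done
None
```

The flap is off the parking frame and hanging on the burner frame the same way round, with its pin out. I handed the job in at about 19 s of the 54 s allowed.

- **Taking it off:** I squeezed the tabs to about 31.5 mm, which drew the pin fully back, then lifted the flap clear. Sideways force on the gripper stayed under 5 N.
- **Hanging it:** I lowered it in steps of about 1 mm until it touched down with the hinge axis at about z = 152 mm, which matched my estimate from the pictures. Both hooks seemed to be bearing. The most I pressed on the frame was about 13 N. I eased the side force to zero before letting the pin out.
- **Last checks:**
  - **Pin:** After I opened the gripper the tabs measured about 46–47 mm apart, so the pin is fully out. That is only possible with the pin in its hole, because the keeper plate would otherwise have stopped it. I did not see the tip itself: neither last picture showed it.
  - **Position:** The networks put the flap at z = 153 mm, which agrees with where it touched down.
  - **Other things:** The tumbler, jar and block were within about 6 mm of where the networks first put them. The exception is one wrist-camera report that put the jar where the flap hangs. I took that as a mistake, because the scene camera found the jar in its old place.
  - **Clearance:** The gripper was touching nothing when I handed in.

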